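Seat the dicing grid and close the clamp

TASK

Lift the dicing grid off the chopping board by its rib and set it into the pocket of the vegetable dicer. It will hang up on the stiff knock-out pad in there, so press it down gently until you feel that it sits fully home on the pocket floor, without forcing it. Only then swing the clamp over it, all the way shut, let go, and leave the other things on the bench where they are.

Things in the scene. Friction and masses are not known exactly. Their poses are not given: they have to be found in the camera images.
- grid_rib (a point): Dicing grid: bare aluminium frame 90 x 80 mm (x by y), 14 mm high, thin steel blades across, and an upright lifting rib in the middle: 50 mm along x, 12 mm thick along y, top 52 mm above the underside; 0.2 to 0.4 kg; may go in turned by half a turn. This point is in the middle of the rib, 38 mm above the underside: hold it here. z is up. It starts flat on the board.
- board: White plastic chopping board lying flat, fixed, 210 x 190 x 12 mm; origin at the centre of its underside.
- dicer: Bed of the vegetable dicer, an aluminium casting on levelling feet, fixed, 150 x 130 mm (x by y), flat top 50 mm above the origin (centre, at foot level); its height differs by some mm. In the middle of the top a pocket 93 x 83 mm (x by y), 14 mm deep, with a 1.5 mm chamfer round the mouth: the grid fits with 1.5 mm play a side, its x along the dicer's x.
- pocket (a point): Centre of the pocket floor, 36 mm above the dicer's origin. A grid that is home has its rib point 38 mm above here. A round knock-out pad, 24 mm across, stands 4 to 9 mm proud of the floor here; it gives way only under a steady push of about 12 N in all, stays where pushed to, and goes flush. Forcing the grid against the dicer with over 36 N is damage.
- clamp (a joint): Opening angle of the steel clamp yoke, rad: 0 = shut, level over the grid; 1.7 to 1.9 at the start, standing up and leaning away. It stays at any angle by friction (up to about 5 N at the bar moves it). Shut, it clears a grid that is home by 1 mm, and will not shut over one that stands higher.
- clamp_bar (a point): Middle of the round cross bar at the free end of the clamp yoke: 14 mm in diameter, along the dicer's y, 54 mm free between the two arms of the yoke. It can be pinched across from above and turns in the fingers while the yoke swings. When shut it is 90 mm from the dicer's centre towards -x of the dicer and 80 mm above the dicer's origin.
- clamp_hinge (a point): Middle of the clamp's hinge axis, which lies along the dicer's y: 85 mm from the dicer's centre towards +x of the dicer, 62 mm above its origin. Shut, the bar point lies 175 mm from here towards -x and 18 mm up; the yoke opens upwards and away to +x.
- bowl: Bystander, leave alone: Small steel bowl, 120 mm across, 50 mm high; origin under its centre.
- spatula: Bystander, leave alone: Spatula lying on the bench near the middle, handle towards the robot.
- driver: Bystander, leave alone: Screwdriver lying on the bench.
- pusher: Bystander, leave alone: White plastic pusher block of the dicer, 84 x 74 x 10 mm with a round knob, 38 mm high in all; origin under its centre. Not needed.
- spice: Bystander, leave alone: Small grey spice jar with a steel cap, 42 mm across, 50 mm high; origin under its centre.
Not all that is in view belongs to the job. Leave any green look-alike of the dicer alone.

How it is judged:
By the outcome, as a careful person would: the job done as asked, in the order asked, and still so for the second after the job is handed in, with the robot touching nothing.
It also fails if it takes over 72 s, if anything falls off the work surface, if the arm or the gripper's body presses on something with over 40 N, if the wrist force passes 120 N, or if a joint passes its speed limit or range.

ROBOT

A 6-joint arm with a two-finger parallel gripper is mounted at the origin on the work surface. World frame = base frame: x ahead of the robot, y to its left, z up, the work surface at z = 0. Lengths are in m, angles in degrees, forces in N, time in s.
With the tool pointing down it reaches from about 0.375 to 0.9 m from the base axis. Payload 3.1 kg.
Tool frame: the origin (TCP) lies between the finger pads; the fingertips stand 11 mm ahead of it and the grasp point (between the pads) lies 8 mm behind it; x points along the fingers, y is the direction in which the jaws open and shut, and the axes are right-handed (so a half turn about x gives the same grasp; the last joint's range is limited). The gripper opens to 87 mm and grips with 3 to 60 N. Pads are 19 mm wide; open, the fingers measure 117 mm over their backs; the gripper's body (75 mm by 190 mm) begins 51 mm behind the grasp point.
Start: joints at [-74.914, 30.224, 82.088, -0, 67.689, -10.227], TCP at [0.267, -0.565, 0.234] pointing down, gripper open.
Joint ranges: [-176.69, 176.69], [-43.24, 126.21], [12.49, 139.97], [-82, 262], [0, 151.66], [-163.58, 163.58]. Speed limits (degrees/s): [159.86, 159.86, 180, 180, 180, 180].

INTERFACE

Orientations are given as a 3x3 rotation matrix whose columns are the frame's x, y, z axes.
In Python, from rig import bot gives the robot as it stands.
- The arm moves only by the shell command python3 -m inch 'ROWS' [OPENING]. ROWS is a JSON object of lists of equal length, an entry for each row: "dp": the shift along the tool's x, y, z in mm, a list of three; "yaw": the turn about the tool's x in degrees. In form: {"dp": [[tx, ty, tz], ...], "yaw": [yaw, ...]}. A call has 1 to 20 rows; each row shifts and turns the commanded pose from where the row before left it, along the tool's axes as they then stand; what a row does not reach is not made up. A row lasts 1/12 s, in which the tool goes at most 41.7 mm and 7.16 degrees, less where a joint would pass 70% of its speed; a pose out of reach is approached as far as the arm can. A call is refused whole if a number of a shift passes 41.7 or a number of a turn 7.16, either way. A call with a gripper value outside its range is refused whole. OPENING is the finger opening in mm, from 0 to 87, set as the call begins (- or left out, the last holds). The fingers move at their own pace and stop on an object; the grip force is fixed at half the most. Time passes only in rows, so rows that do not move let the fingers close. It gives the time, the measured TCP pose, the force and the opening at its end, in the units of the state.
- bot.read_state(): the state, without advancing time (a new reading comes with each control period).
- bot.capture(name): name is "side" or "top"; returns a dict with "color" (420x560x3 uint8, red, green, blue), "intrinsics" (3x3 intrinsics, pixels), "pose" (4x4, takes a point from camera to world coordinates). Camera axes: x right, y down, z forward; pixel columns grow to the right and rows downward; lengths in m; the calibration is good to about 2 mm. A picture is of the moment at which its call begins. There is no depth.
- bot.hand_in(): hands the job in, once; it reports no verdict.
The state is a dict: "time_s": time; "joint_positions": joint angles; "qvel": joint speeds; "tau": joint torques, N m; "position": TCP position; "tcp_rot": TCP orientation; "force": force on the tool from outside, world axes, zero at the start; "moment": the same for the moment, N m; "opening": opening from 0.0 (shut) to 1.0 (fully open).
Only numpy, scipy, OpenCV 4.12 (cv2) and the standard library are available. Lean on these libraries where they do the work, as an engineer would, in place of code of your own. Each camera call takes 0.05 s, during which the arm holds its last target.

## Working session

There is one attempt and no reset: what is moved stays moved. The work goes in short steps, Python scripts to look and compute and a shell command to move; the robot and the scene stay as the last step left them, time stands still between calls to the robot, and variables do not carry over. Pictures are saved under pics/ and viewed, and the job is handed in when it is done.

```bash
ls; mkdir -p pics; python3 - <<'E'
from rig import bot
import cv2,numpy as np
s=bot.read_state()
for k in s: print(k,np.round(s[k],3).tolist())
for n in("side","top"):
    c=bot.capture(n); cv2.imwrite(f"pics/{n}0.png",c["color"][:,:,::-1]); print(n,c["intrinsics"].tolist(),np.round(c["pose"],4).tolist())
E
```

```text
pics
time_s 0.0
joint_positions [-74.914, 30.276, 82.156, -0.002, 67.689, -10.229]
qvel [0.163, -0.013, 0.054, 0.025, 0.072, 0.067]
tau [-0.0, -44.005, -17.659, 0.064, 0.058, -0.0]
position [0.267, -0.564, 0.233]
tcp_rot [[-0.001, 0.428, -0.904], [0.002, -0.904, -0.428], [-1.0, -0.002, -0.0]]
force [0.398, 0.414, -1.024]
moment [-0.015, 0.019, -0.01]
opening 1.002
side [[445.41209162242103, 0.0, 275.0024572505023], [0.0, 445.41209162242103, 215.69265145423097], [0.0, 0.0, 1.0]] [[0.8468, -0.2786, 0.4531, -0.0103], [-0.5318, -0.4239, 0.7331, -0.7867], [-0.0122, -0.8618, -0.5071, 0.6088], [0.0, 0.0, 0.0, 1.0]]
top [[394.5880825989893, 0.0, 274.66708723305436], [0.0, 394.5880825989893, 206.4324423825357], [0.0, 0.0, 1.0]] [[-0.0186, -0.9971, 0.0744, 0.3571], [-0.9997, 0.0195, 0.0113, -0.0415], [-0.0127, -0.0742, -0.9972, 1.0567], [0.0, 0.0, 0.0, 1.0]]
```

View pics/top0.png

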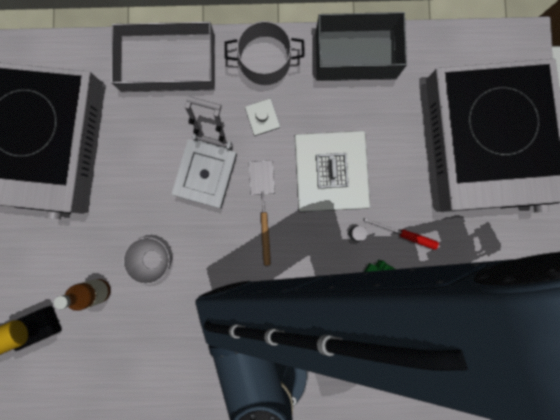

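View pics/side0.png

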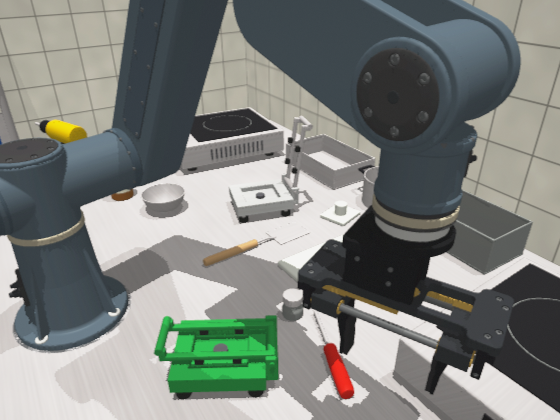

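The top view shows the grid on the white board at about (332,170) and the bare-metal dicer at (205,173), with its pad at (204,174). The clamp yoke stands open to the upper left at (208,118). The pusher is at (262,117), the spatula at (262,180–265), the spice jar at (358,233) and the driver at (420,240). The green look-alike is at (380,267) in the top view and (222,352) in the side view.

Next I'll crop in close.

```bash
python3 - <<'E'
import cv2,numpy as np
t=cv2.imread("pics/top0.png"); s=cv2.imread("pics/side0.png")
a=cv2.resize(t[90:220,165:245],None,fx=4.5,fy=4.5,interpolation=cv2.INTER_CUBIC)
b=cv2.resize(t[120:220,285:380],None,fx=4.5,fy=4.5,interpolation=cv2.INTER_CUBIC)
b=cv2.copyMakeBorder(b,0,a.shape[0]-b.shape[0],0,0,cv2.BORDER_CONSTANT)
cv2.imwrite("pics/c0.png",np.hstack([a,b])[:600,:800])
cv2.imwrite("pics/c1.png",cv2.resize(s[100:230,215:345],None,fx=4.5,fy=4.5,interpolation=cv2.INTER_CUBIC))
E
```

```text
(no output)
```

View pics/c0.png

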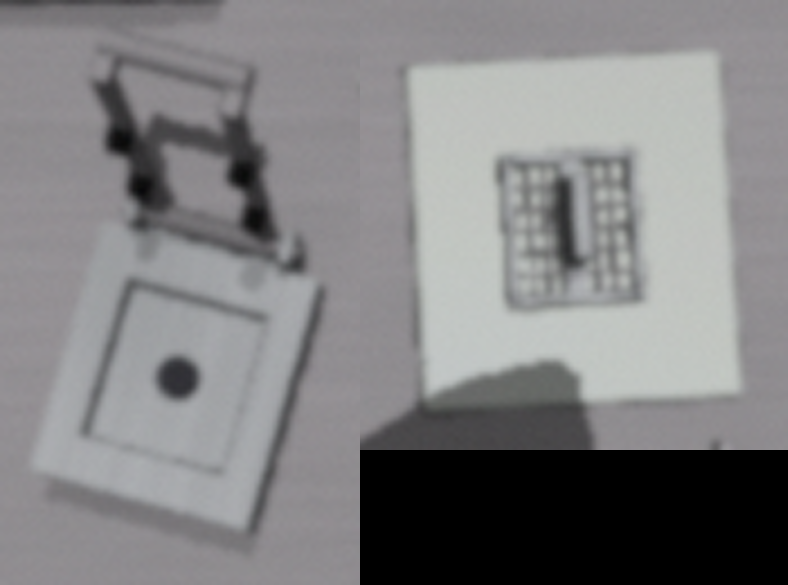

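View pics/c1.png

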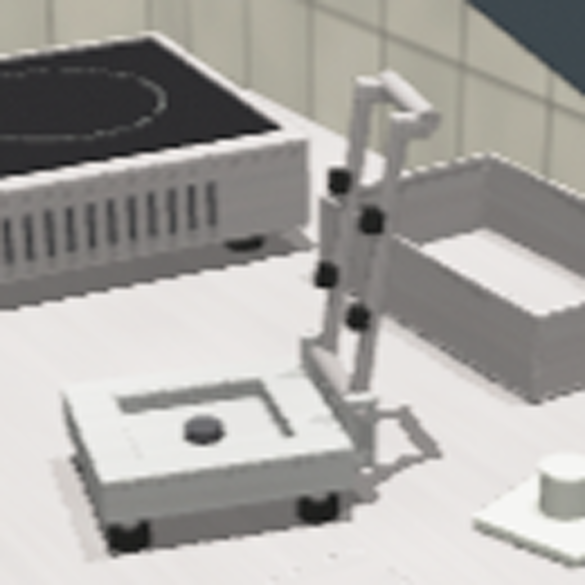

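```bash
cat > h.py <<'E'
import cv2,numpy as np
from rig import bot
def cam(n):
    c=bot.capture(n); return c["color"],c["intrinsics"],np.array(c["pose"])
def ray(K,T,uv):
    uv=np.atleast_2d(uv).astype(float); d=np.c_[(uv[:,0]-K[0,2])/K[0,0],(uv[:,1]-K[1,2])/K[1,1],np.ones(len(uv))]
    return T[:3,3],d@T[:3,:3].T
def onz(K,T,uv,z):
    o,d=ray(K,T,uv); return o+d*((z-o[2])/d[:,2])[:,None]
def tri(Ka,Ta,ua,Kb,Tb,ub):
    o1,d1=ray(Ka,Ta,ua);o2,d2=ray(Kb,Tb,ub);d1=d1[0];d2=d2[0]
    A=np.c_[d1,-d2]; s=np.linalg.lstsq(A,o2-o1,rcond=None)[0]
    p,q=o1+s[0]*d1,o2+s[1]*d2; return (p+q)/2,np.linalg.norm(p-q)
def proj(K,T,p):
    c=(np.atleast_2d(p)-T[:3,3])@T[:3,:3]; return np.c_[c[:,0]/c[:,2]*K[0,0]+K[0,2],c[:,1]/c[:,2]*K[1,1]+K[1,2]]
E
python3 - <<'E'
from h import *
im,K,T=cam("top"); si,Ks,Ts=cam("side")
np.save("K.npy",[K,Ks]);np.save("T.npy",[T,Ts])
g=cv2.cvtColor(im,cv2.COLOR_RGB2GRAY)
print(g[150:200:6,165:245:3])
print(g[145:200:4,308:356:2])
# pad
m=((g<90)*255).astype('uint8')
def blob(m,c,r):
    n,l,st,ce=cv2.connectedComponentsWithStats(m)
    return [(st[i,4],ce[i].round(2).tolist()) for i in range(1,n) if abs(ce[i]-c).max()<r and st[i,4]>10]
print(blob(m,(204,174),12))
gs=cv2.cvtColor(si,cv2.COLOR_RGB2GRAY)
print(gs[188:204,250:272])
E
```

```text
[[147 145 146 144 145 146 148 158 158 156 152 157 159 161 162 162 164 166
  144 139 153 113 103 141 140 142 144]
 [144 145 143 146 144 144 158 161 157 103 153 155 141 129 115 122 144 163
  168 165 164 169 168 133 124 143 144]
 [147 148 146 146 146 151 162 163 138 140 159 160 162 160 160 164 168 163
  163 150 158 167 162  84 137 142 144]
 [145 147 146 146 148 164 164 156 106 161 159 159 157 141 157 166 164 161
  163 152 166 166 117 123 141 144 142]
 [145 142 143 143 157 167 166 126 154 163 161 153  60  52  53 153 162 162
  156 160 167 150 100 142 142 142 144]
 [143 144 143 148 169 168 156 127 167 163 166 168 164 162 166 165 163 163
  154 169 164  96 134 144 143 143 143]
 [144 143 144 163 173 168 130 154 165 168 168 167 167 168 167 163 166 157
  166 168 143 101 141 143 141 143 144]
 [142 143 150 173 171 170 169 171 168 168 172 164 158 147 155 161 164 162
  170 163  92 139 141 142 144 140 139]
 [143 144 143 138 118 121 128 147 157 169 171 170 171 170 167 165 169 170
  171 119 120 143 144 142 142 141 141]]
[[193 192 193 191 192 193 193 192 191 191 192 192 192 192 192 191 192 192
  192 19
[... 2155 characters left out ...]
1  79  71  61 108 202 232 232
  232 232 232 233]
 [234 233 233 233 233 201 107  61  64  65  66  64  62  81 181 229 234 234
  234 234 234 234]
 [233 233 233 233 233 229 210 160 115  86  74 118 143 194 229 233 233 233
  233 232 232 233]
 [234 234 234 234 234 234 233 229 225 223 222 223 224 228 232 232 232 232
  233 233 233 233]
 [235 234 234 234 233 233 233 233 232 233 233 232 233 233 233 233 233 233
  233 233 233 233]
 [233 233 233 233 233 233 233 233 233 233 233 233 233 233 233 233 233 233
  233 232 232 232]
 [233 233 233 233 233 233 233 233 233 233 233 233 232 231 231 231 231 231
  226 213 202 202]
 [233 233 233 233 233 232 232 231 231 231 231 226 212 202 202 188 165 160
  156 147 143 144]]
```

```bash
cat >> h.py <<'E'
def edge(g,a,b,half=4,sgn=0,lo=.1,hi=.9,n=40):
    """subpixel line through strongest gradient along normals; returns (pt,dir)"""
    a=np.array(a,float);b=np.array(b,float);d=(b-a)/np.linalg.norm(b-a);nn=np.array([-d[1],d[0]])
    t=np.linspace(lo,hi,n);s=np.arange(-half,half+.01,.25);P=[]
    gf=cv2.GaussianBlur(g.astype(np.float32),(0,0),.7)
    for ti in t:
        q=a+(b-a)*ti+s[:,None]*nn
        v=cv2.remap(gf,q[:,:1].astype(np.float32),q[:,1:].astype(np.float32),cv2.INTER_CUBIC).ravel()
        dv=np.gradient(v); w=dv*sgn if sgn else abs(dv)
        i=np.clip(np.argmax(w),1,len(s)-2)
        P.append(q[i])
    P=np.array(P,np.float32)
    l=cv2.fitLine(P,cv2.DIST_HUBER,0,.1,.01).ravel()
    r=abs((P-l[2:])@np.array([-l[1],l[0]]))
    P=P[r<1.0]; l=cv2.fitLine(P,cv2.DIST_HUBER,0,.1,.01).ravel()
    return l[2:],l[:2],len(P),np.median(r)
def isect(l1,l2):
    A=np.c_[l1[1],-l2[1]]; s=np.linalg.solve(A,l2[0]-l1[0]); return l1[0]+s[0]*l1[1]
def quad(g,c,**k):
    L=[edge(g,c[i],c[(i+1)%4],**k) for i in range(4)]
    print("edges n,res",[(x[2],round(float(x[3]),2)) for x in L])
    return np.array([isect(L[i-1],L[i]) for i in range(4)])
E
python3 - <<'E'
from h import *
im,K,T=cam("top");g=cv2.cvtColor(im,cv2.COLOR_RGB2GRAY)
D=[(188.3,139.3),(236.1,153.3),(220.5,207.8),(172.8,194)]
G=[(316.1,155.1),(345.4,153.3),(347.7,186.2),(318.3,188)]
B=[(295.7,135.1),(364.6,131.6),(369.9,207.1),(299.4,210.7)]
for n,c,z,h in(("dicer",D,.05,3),("grid",G,.026,2.5),("board",B,.012,4)):
    q=quad(g,c,half=h); P=onz(K,T,q,z)[:,:2]
    print(n,q.round(1).tolist()); print((P*1000).round(1).tolist())
    print(" sides",[round(1000*np.linalg.norm(P[i]-P[i-1])) for i in range(4)],"centre",(P.mean(0)*1000).round(1), "side dirs deg",[round(np.degrees(np.arctan2(*(P[i]-P[j])[::-1])),1) for i,j in((0,3),(1,2),(0,1),(3,2))])
print("pad",(onz(K,T,(204.14,173.5),.0425)*1000).round(1))
E
```

```text
edges n,res [(37, 0.37), (40, 0.22), (40, 0.23), (40, 0.27)]
dicer [[187.8000030517578, 137.89999389648438], [235.5, 151.5], [219.3000030517578, 207.3000030517578], [170.89999389648438, 193.8000030517578]]
[[615.3, 192.5], [576.8, 68.7], [432.8, 111.9], [470.0, 236.3]]
 sides [152, 130, 150, 130] centre [523.7 152.3] side dirs deg [np.float64(-16.8), np.float64(-16.7), np.float64(72.7), np.float64(73.3)]
edges n,res [(31, 0.33), (40, 0.27), (40, 0.3), (40, 0.23)]
grid [[314.5, 155.39999389648438], [344.6000061035156, 153.8000030517578], [347.6000061035156, 186.89999389648438], [316.6000061035156, 189.39999389648438]]
[[567.1, -137.5], [569.6, -217.0], [481.5, -222.1], [476.6, -140.6]]
 sides [91, 80, 88, 82] centre [ 523.7 -179.3] side dirs deg [np.float64(2.0), np.float64(3.3), np.float64(91.8), np.float64(93.4)]
edges n,res [(40, 0.19), (40, 0.22), (40, 0.18), (40, 0.19)]
board [[295.20001220703125, 134.60000610351562], [364.1000061035156, 131.0], [368.8999938964844, 206.89999389648438], [299.29998779296875, 210.60000610351562]]
[[627.7, -88.4], [633.5, -273.7], [428.8, -279.0], [422.8, -94.6]]
 sides [205, 185, 205, 184] centre [ 528.2 -183.9] side dirs deg [np.float64(1.7), np.float64(1.5), np.float64(91.8), np.float64(91.9)]
pad [[522.2 151.8  42.5]]
```

```bash
cat >> h.py <<'E'
def goto(p,jaw=None,s=None):
    """print total tool-frame shift (mm) to put the TCP at p, and yaw deg to get jaw axis at world angle jaw (mod 180)"""
    s=s or bot.read_state(); R=np.array(s["tcp_rot"]); d=(np.array(p)-s["position"])*1000
    y=np.degrees(np.arctan2(R[1,1],R[0,1])); out=(R.T@d).round(1).tolist()
    print("t",round(s["time_s"],2),"tcp",np.round(s["position"],4).tolist(),"jaw ang",round(y,2),"F",np.round(s["force"],1).tolist(),"shift",out)
    if jaw is not None: print(" yaw needed",round(-((jaw-y+90)%180-90),2))
E
python3 - <<'E'
from h import *
K,Ks=np.load("K.npy");T,Ts=np.load("T.npy")
p,e=tri(K,T,(204.1,173.4),Ks,Ts,(259.9,194.2));print("pad",p*1000,e*1000)
goto([.524,-.179,.22],92.5)
E
python3 -m inch '{"dp":[[1,-17,-28.4],[1,-17,-28.4],[1,-17,-28.4],[1,-17,-28.4],[1,-17,-28.4],[1,-17,-28.4],[1,-17,-28.4],[1,-17,-28.4],[1,-17,-28.4],[1,-17,-28.4],[1,-17,-28.4],[1,-17,-28.4],[1,-17,-28.4],[0,-17,-28.4],[0,0,0],[0,0,0]],"yaw":[1.4,0,0,0,0,0,0,0,0,0,0,0,0,0,7.1,7.1]}'
```

```text
pad [522.33358123 151.78134458  43.03388808] 0.12160662538863469
t 0.25 tcp [0.2672, -0.5646, 0.2331] jaw ang -64.69 F [-0.6, -0.3, 0.0] shift [13.4, -238.8, -397.1]
 yaw needed 22.81
time_s: 1.58
position: [0.5346, -0.1836, 0.2204]
tcp_rot: [[0.0, 0.167, -0.986], [0.0, -0.986, -0.167], [-1.0, -0.0, -0.0]]
force: [0.4, 0.4, -0.3]
opening: 0.995
```

```bash
python3 - <<'E'
from h import *
t,_,_=cam("top"); s,_,_=cam("side")
cv2.imwrite("pics/top1.png",t[:,:,::-1]);cv2.imwrite("pics/side1.png",s[:,:,::-1])
goto([.524,-.179,.22],92.5)
E
```

```text
t 1.68 tcp [0.5338, -0.185, 0.2204] jaw ang -80.19 F [-1.1, 0.6, 0.4] shift [0.4, -7.6, 8.7]
 yaw needed 7.31
```

View pics/side1.png

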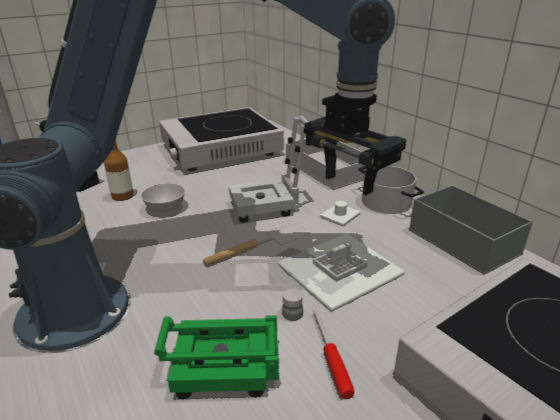

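View pics/top1.png

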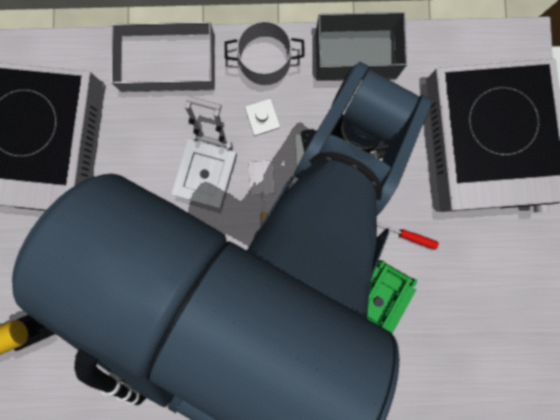

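The side view now shows the grid uncovered on the board at about (340,258), with the gripper hanging above and behind it. In the top view the arm covers the grid. I'll crop the grid to check the choice.

```bash
python3 - <<'E'
from h import *
s=cv2.imread("pics/side1.png"); K,Ks=np.load("K.npy");T,Ts=np.load("T.npy")
# predicted points from top measurement
c=np.array([.5237,-.1793]);a=np.radians(2.5);ex=np.array([np.cos(a),np.sin(a)]);ey=np.array([-ex[1],ex[0]])
cr=cv2.resize(s[230:295,300:385],None,fx=8,fy=8,interpolation=cv2.INTER_CUBIC)
pts=[[*(c+ex*i*.045+ey*j*.04),.026] for i in(-1,1) for j in(-1,1)]+[[*(c+ex*i*.025+ey*j*.006),.064] for i in(-1,1) for j in(-1,1)]
for p in proj(Ks,Ts,np.array(pts)):
    cv2.circle(cr,tuple(int(x) for x in (p-[300,230])*8+4),4,(0,0,255),1)
cv2.imwrite("pics/c2.png",cr)
E
```

```text
(no output)
```

View pics/c2.png

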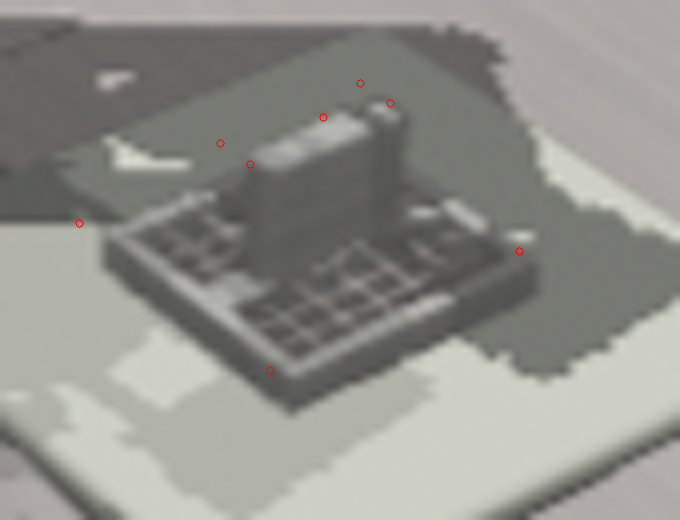

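```bash
python3 - <<'E'
from h import *
s=cv2.imread("pics/side1.png"); K,Ks=np.load("K.npy");T,Ts=np.load("T.npy")
f=lambda L:np.array([[300+(x-3.5)/8,230+(y-3.5)/8] for x,y in L])
P=onz(Ks,Ts,f([(107,236),(292,376),(540,252)]),.026)*1000;print("side frame L(-x+y) F(-x,-y) R(+x,-y)",P.round(1).tolist(), np.linalg.norm(np.diff(P,axis=0),axis=1))
print("centre",(P[0]+P[2])/2)
P=onz(Ks,Ts,f([(255,167),(368,120)]),.064)*1000;print("rib near edge",P.round(1).tolist())
B=[[627.7,-88.4,12],[633.5,-273.7,12],[428.8,-279,12],[422.8,-94.6,12]]
pb=proj(Ks,Ts,np.array(B)/1000);print("board proj",pb.round(1).tolist())
D=np.array([[615.3,192.5,50],[576.8,68.7,50],[432.8,111.9,50],[470,236.3,50]])/1000
pd=proj(Ks,Ts,D)
c=s.copy();
big=cv2.resize(c[170:310,220:410],None,fx=4,fy=4,interpolation=cv2.INTER_CUBIC)
for p in np.r_[pb,pd]: cv2.circle(big,tuple(int(x) for x in (p-[220,170])*4+2),3,(0,0,255),1)
cv2.imwrite("pics/c3.png",big)
E
```

```text
side frame L(-x+y) F(-x,-y) R(+x,-y) [[480.0, -150.3, 26.0], [483.7, -226.5, 26.0], [574.8, -220.9, 26.0]] [76.29493269 91.21924988]
centre [ 527.37841948 -185.60844792   26.        ]
rib near edge [[499.3, -188.2, 64.0], [538.6, -187.5, 64.0]]
board proj [[346.1, 232.0], [403.3, 269.6], [330.6, 305.8], [277.6, 260.1]]
```

View pics/c3.png

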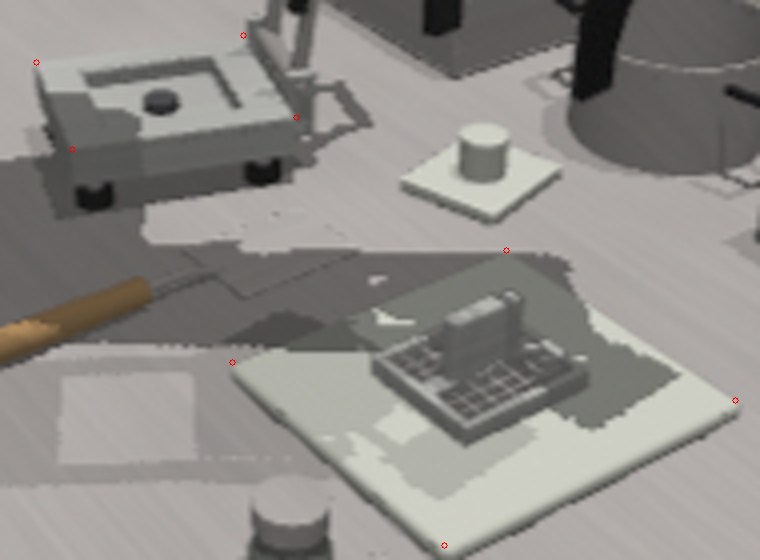

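```bash
python3 -m inch '{"dp":[[0,0,0],[0,0,0]],"yaw":[7.0,0]}' 60; python3 - <<'E'
from h import *
goto([.5255,-.182,.10],92.8)
goto([.5255,-.182,.043],92.8)
E
```

```text
time_s: 1.85
position: [0.5334, -0.186, 0.2205]
tcp_rot: [[-0.0, 0.048, -0.999], [0.0, -0.999, -0.048], [-1.0, -0.0, 0.0]]
force: [0.9, 0.2, 0.3]
opening: 0.92
t 1.85 tcp [0.5334, -0.186, 0.2205] jaw ang -87.26 F [0.9, 0.2, 0.3] shift [120.5, -4.4, 7.7]
 yaw needed -0.06
t 1.85 tcp [0.5334, -0.186, 0.2205] jaw ang -87.26 F [0.9, 0.2, 0.3] shift [177.5, -4.4, 7.7]
 yaw needed -0.06
```

```bash
python3 -m inch '{"dp":[[20,-4.4,7.7],[30,0,0],[30,0,0],[30,0,0],[20,0,0],[0,0,0]],"yaw":[0,0,0,0,0,0]}'; python3 - <<'E'
from h import *
s,_,_=cam("side")
cv2.imwrite("pics/s2.png",cv2.resize(s[150:310,250:450,::-1],None,fx=3.7,fy=3.7,interpolation=cv2.INTER_CUBIC))
goto([.5255,-.182,.043],92.8)
E
```

```text
time_s: 2.35
position: [0.5227, -0.1807, 0.0867]
tcp_rot: [[-0.008, 0.051, -0.999], [0.005, -0.999, -0.051], [-1.0, -0.005, 0.007]]
force: [-0.9, 0.6, 0.6]
opening: 0.696
t 2.4 tcp [0.524, -0.1813, 0.0887] jaw ang -87.12 F [0.0, -0.4, -0.5] shift [45.7, 0.9, -1.6]
 yaw needed 0.08
```

View pics/s2.png

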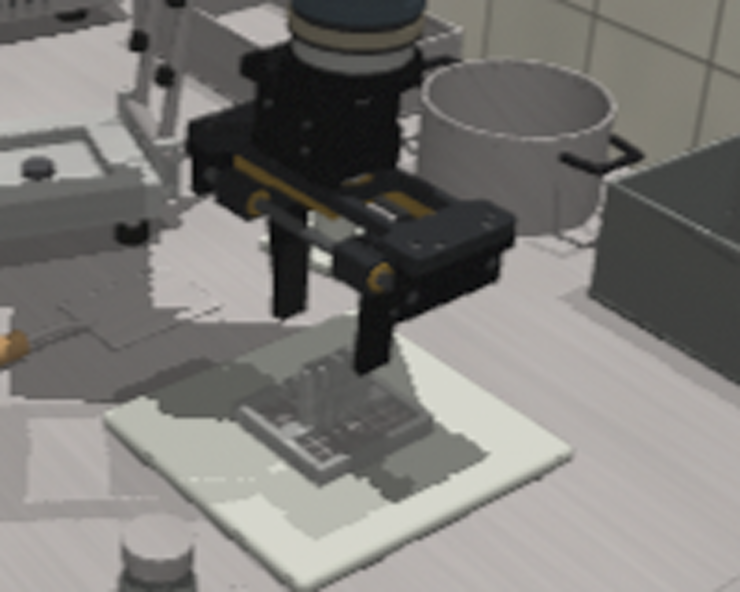

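The side view shows the near finger at crop (375,340) and the far one at (288,290). They straddle the rib, whose top is around (335,360), so I'm lowering.

```bash
python3 -m inch '{"dp":[[15,0,0],[15,0,0],[10,0,0],[3,0,0],[0,0,0],[0,0,0],[0,0,0]],"yaw":[0,0,0,0,0,0,0]}'; python3 - <<'E'
from h import *
s,_,_=cam("side")
cv2.imwrite("pics/s3.png",cv2.resize(s[215:305,290:390,::-1],None,fx=6.5,fy=6.5,interpolation=cv2.INTER_CUBIC))
goto([.5255,-.182,.043],92.8)
E
```

```text
time_s: 2.98
position: [0.5264, -0.1822, 0.0486]
tcp_rot: [[0.002, 0.048, -0.999], [-0.001, -0.999, -0.048], [-1.0, 0.001, -0.002]]
force: [-0.3, 0.3, -0.5]
opening: 0.688
t 3.03 tcp [0.5263, -0.1821, 0.0485] jaw ang -87.27 F [-0.4, 0.3, 0.4] shift [5.5, -0.1, 0.8]
 yaw needed -0.07
```

View pics/s3.png

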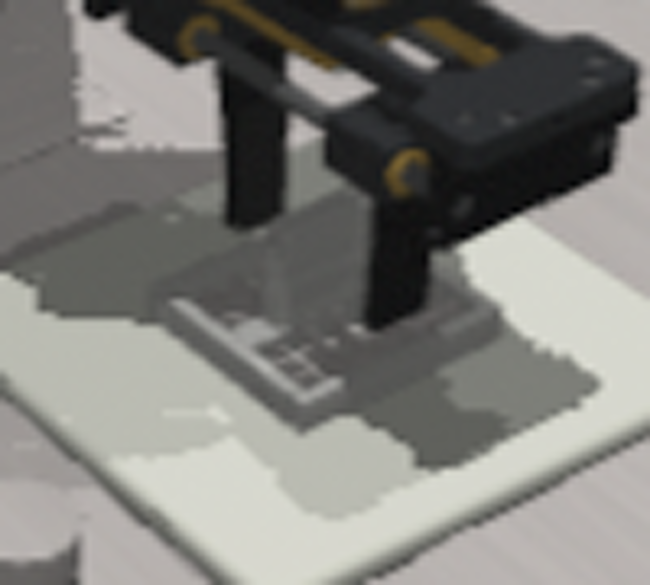

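The fingers straddle the rib: near tip at crop (400,320), far tip at (255,225), with the rib between them. I'll go 5 mm lower and grip.

```bash
python3 -m inch '{"dp":[[5,0,0],[0,0,0],[0,0,0]],"yaw":[0,0,0]}'; python3 -m inch '{"dp":[[0,0,0],[0,0,0],[0,0,0],[0,0,0],[0,0,0],[0,0,0],[0,0,0],[0,0,0],[0,0,0],[0,0,0]],"yaw":[0,0,0,0,0,0,0,0,0,0]}' 0
```

```text
time_s: 3.28
position: [0.5255, -0.1816, 0.0425]
tcp_rot: [[-0.0, 0.047, -0.999], [0.0, -0.999, -0.047], [-1.0, -0.0, 0.0]]
force: [-0.5, -0.1, 0.8]
opening: 0.688
time_s: 4.12
position: [0.5258, -0.182, 0.0426]
tcp_rot: [[0.0, 0.047, -0.999], [-0.0, -0.999, -0.047], [-1.0, 0.0, -0.0]]
force: [0.6, -0.7, -0.6]
opening: 0.133
```

```bash
python3 -m inch '{"dp":[[-3,0,0],[-8,0,0],[-20,0,0],[-25,0,0],[-25,0,0],[-25,0,0],[-4,0,0],[0,0,0]],"yaw":[0,0,0,0,0,0,0,0]}'; python3 - <<'E'
from h import *
goto([.523,.152,.152],73.2)
E
```

```text
time_s: 4.78
position: [0.5266, -0.1821, 0.1544]
tcp_rot: [[0.004, 0.047, -0.999], [-0.002, -0.999, -0.048], [-1.0, 0.002, -0.004]]
force: [-0.1, 0.7, -3.0]
opening: 0.137
t 4.78 tcp [0.5266, -0.1821, 0.1544] jaw ang -87.28 F [-0.1, 0.7, -3.0] shift [1.7, -333.9, -12.2]
 yaw needed 19.52
```

```bash
python3 -m inch '{"dp":[[0,-10,-1],[0,-20,-1],[0,-28,-1],[0,-30,-1],[0,-30,-1],[0,-30,-1],[0,-30,-1],[0,-30,-1],[0,-30,-1],[0,-30,-1],[0,-28,-1],[0,-20,-1],[0,-13,0],[0,-5,0],[0,0,0],[0,0,0],[0,0,0],[0,0,0],[0,0,0],[0,0,0]],"yaw":[0,0,0,0,0,0,0,0,0,0,0,0,0,0,5,5,5,4.5,0,0]}'; python3 - <<'E'
from h import *
t,_,_=cam("top"); s,_,_=cam("side")
cv2.imwrite("pics/top4.png",t[:,:,::-1]);cv2.imwrite("pics/side4.png",s[:,:,::-1])
a=cv2.resize(s[110:230,210:330,::-1],None,fx=5,fy=5,interpolation=cv2.INTER_CUBIC)
cv2.imwrite("pics/s4.png",a)
goto([.523,.152,.152],73.2)
E
```

```text
time_s: 6.45
position: [0.5213, 0.1517, 0.1518]
tcp_rot: [[-0.002, -0.288, -0.958], [-0.0, -0.958, 0.288], [-1.0, 0.001, 0.002]]
force: [-0.4, -0.6, -3.2]
opening: 0.136
t 6.55 tcp [0.5216, 0.1519, 0.1521] jaw ang -106.74 F [-0.4, -0.2, -2.9] shift [0.1, -0.5, -1.3]
 yaw needed 0.06
```

View pics/s4.png

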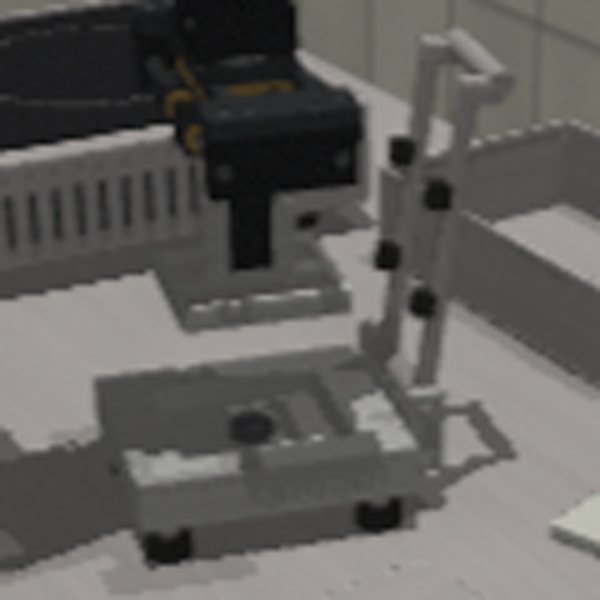

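View pics/top4.png

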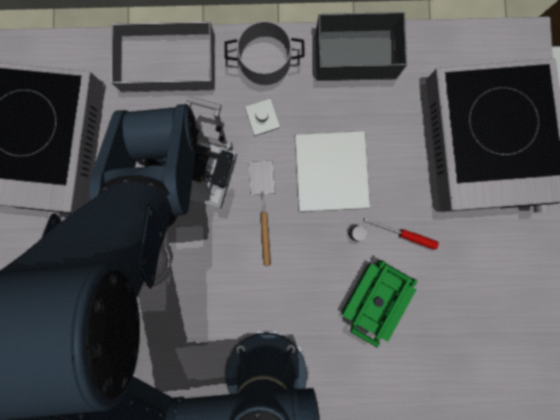

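```bash
python3 - <<'E'
from h import *
K,Ks=np.load("K.npy");T,Ts=np.load("T.npy")
s=cv2.imread("pics/side4.png").astype(float)
x0,y0,f=235,125,12
cr=np.clip(255*(s[y0:y0+55,x0:x0+60]/200)**.7,0,255).astype('uint8')
cr=cv2.resize(cr,None,fx=f,fy=f,interpolation=cv2.INTER_CUBIC)[:600]
tcp=np.array([.5216,.1519,.1521]);a=np.radians(-106.74+90);ex=np.array([np.cos(a),np.sin(a),0]);ey=np.array([-ex[1],ex[0],0])
c=tcp+[0,0,.008-.038]
pts=[c+ex*i*.045+ey*j*.04+[0,0,k*.014] for i in(-1,1) for j in(-1,1) for k in(0,1)]
tip=[tcp+ey*-.007+ex*i*.0095-[0,0,.011] for i in(-1,1)]
for p,col in [(p,(0,0,255)) for p in pts]+[(p,(0,255,0)) for p in tip]:
    u=proj(Ks,Ts,p)[0];print(u.round(1)); cv2.circle(cr,tuple(int(v) for v in (u-[x0,y0])*f+f/2),4,col,1)
cv2.imwrite("pics/c5.png",cr)
E
```

```text
[245.3 176.1]
[245.  171.1]
[239.  163.8]
[238.8 159. ]
[279.3 171.7]
[279.3 166.8]
[271.3 159.9]
[271.2 155.2]
[255.6 162.5]
[262.7 161.7]
```

View pics/c5.png

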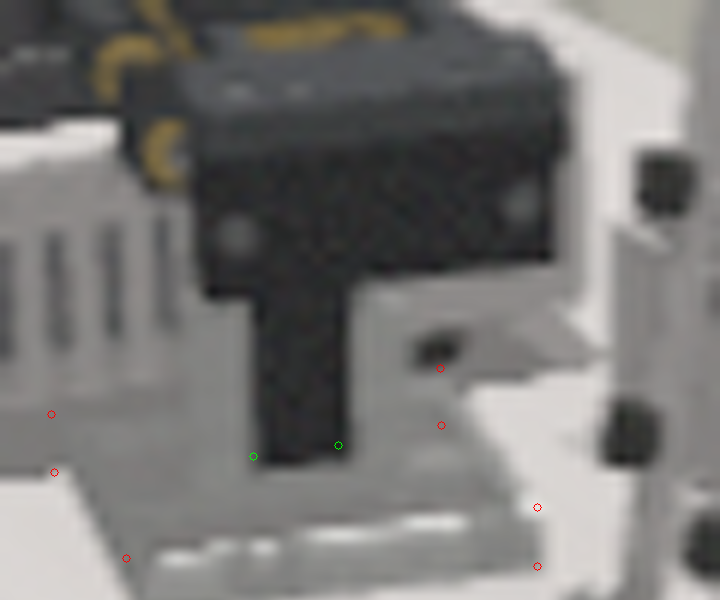

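The grid is level in the hand. In the crop its near corners are at about (145,575) and (540,515), against predictions of (126,558) and (537,507), so it sits within about 1–2 mm of centre on the TCP. I'll go down to just above the mouth and look again.

```bash
python3 -m inch '{"dp":[[15,0,-0.6],[20,0,0],[15,0,0],[9,0,0],[0,0,0],[0,0,0],[0,0,0]],"yaw":[0,0,0,0,0,0,0]}'; python3 - <<'E'
from h import *
s,K,T=cam("side")
cv2.imwrite("pics/side5.png",s[:,:,::-1])
x0,y0,f=222,155,8
cr=np.clip(255*(s[y0:y0+75,x0:x0+95,::-1]/200.)**.7,0,255).astype('uint8')
cv2.imwrite("pics/s5.png",cv2.resize(cr,None,fx=f,fy=f,interpolation=cv2.INTER_CUBIC))
goto([.5222,.152,.090],73.2)
E
```

```text
time_s: 7.13
position: [0.5232, 0.1523, 0.0942]
tcp_rot: [[0.002, -0.289, -0.957], [0.0, -0.957, 0.289], [-1.0, -0.001, -0.001]]
force: [1.1, 0.4, -1.7]
opening: 0.137
t 7.18 tcp [0.5233, 0.1523, 0.0944] jaw ang -106.78 F [-0.0, 0.2, -2.9] shift [4.4, 0.6, 1.0]
 yaw needed 0.02
```

View pics/s5.png

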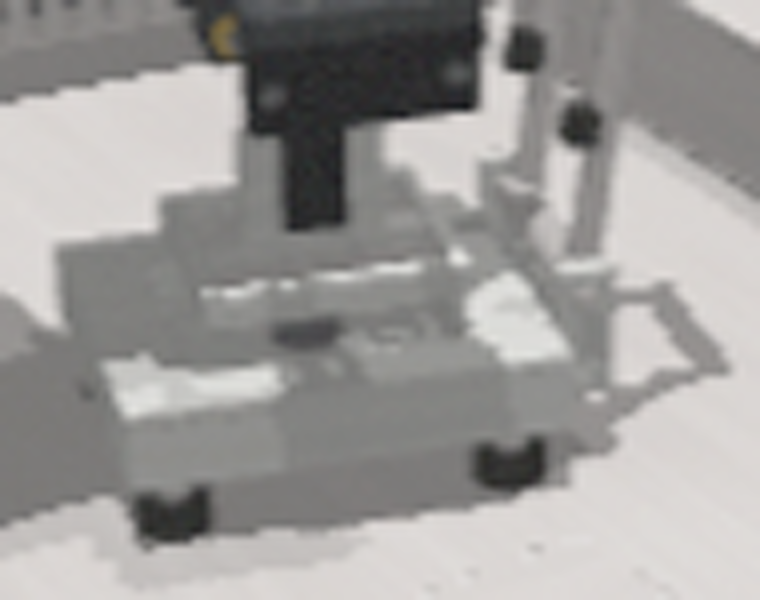

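The grid hangs over the bed with its near bottom edge at crop (205,315)–(460,285). The pad is visible at (305,330). Now I'll lower it in small steps on force.

```bash
python3 -m inch '{"dp":[[4,0,0.5],[4,0,0],[3,0,0],[0,0,0],[0,0,0]],"yaw":[0,0,0,0,0]}'
```

```text
time_s: 7.6
position: [0.5219, 0.1524, 0.0824]
tcp_rot: [[-0.0, -0.289, -0.957], [-0.0, -0.957, 0.289], [-1.0, 0.0, 0.0]]
force: [0.3, 0.9, -3.0]
opening: 0.137
```

```bash
python3 -m inch '{"dp":[[1,0,0],[1,0,0],[1,0,0],[0,0,0],[0,0,0]],"yaw":[0,0,0,0,0]}'
```

```text
time_s: 8.02
position: [0.5211, 0.1527, 0.0804]
tcp_rot: [[-0.001, -0.289, -0.957], [0.0, -0.957, 0.289], [-1.0, 0.0, 0.001]]
force: [-2.9, 0.9, 5.0]
opening: 0.136
```

Contact came at the mouth height with a side force towards -x, so the grid is catching the chamfer on the +x side. I'll shift it towards the dicer's -x, which is tool +z.

```bash
python3 -m inch '{"dp":[[0,0,1],[0,0,0.5],[0,0,0],[0,0,0]],"yaw":[0,0,0,0]}'; python3 -c "
from rig import bot; s=bot.read_state();print(s['moment'],s['position'])"
```

```text
time_s: 8.35
position: [0.521, 0.1528, 0.0802]
tcp_rot: [[0.001, -0.289, -0.957], [-0.0, -0.957, 0.289], [-1.0, -0.0, -0.001]]
force: [-2.3, -1.5, 6.2]
opening: 0.138
[-0.0888104   0.06547782 -0.03686368] [0.52097051 0.152798   0.08022377]
```

```bash
python3 - <<'E'
from h import *
s,K,T=cam("side")
cv2.imwrite("pics/side6.png",s[:,:,::-1])
x0,y0,f=222,155,8
cr=np.clip(255*(s[y0:y0+75,x0:x0+95,::-1]/200.)**.7,0,255).astype('uint8')
cv2.imwrite("pics/s6.png",cv2.resize(cr,None,fx=f,fy=f,interpolation=cv2.INTER_CUBIC))
st=bot.read_state();print(st['force'],st['moment'],st['position'])
E
```

```text
[-1.24466627 -0.51446786  6.86150912] [-0.21708997  0.03188269 -0.02618368] [0.52098782 0.1527873  0.08023386]
```

View pics/s6.png

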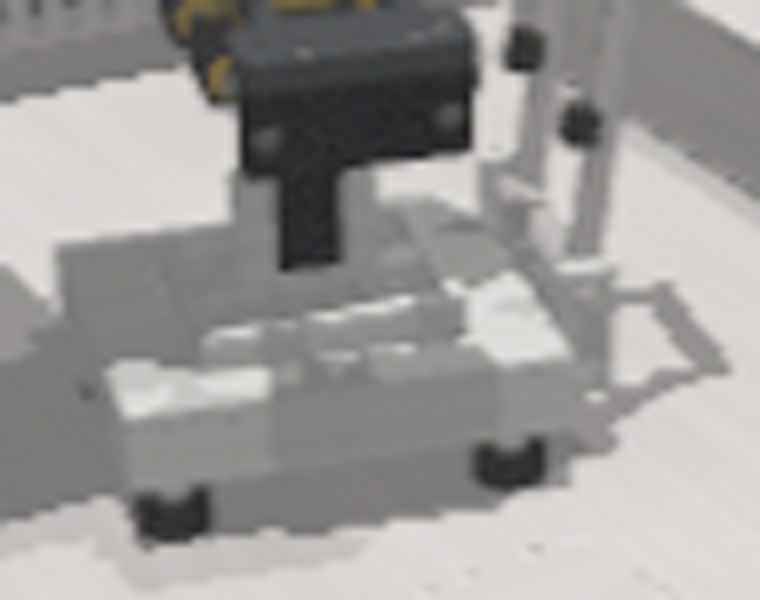

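```bash
python3 - <<'E'
from h import *
K,Ks=np.load("K.npy");T,Ts=np.load("T.npy")
s=cv2.imread("pics/side1.png");s6=cv2.imread("pics/side6.png")
a=np.radians(-16.8);ex=np.array([np.cos(a),np.sin(a),0]);ey=np.array([-ex[1],ex[0],0])
c=np.array([.5225,.152,.05]);t=np.array([.5210,.1528,.0802])
x0,y0,f=228,175,10
def crop(s): return cv2.resize(np.clip(255*(s[y0:y0+40,x0:x0+75]/200.)**.8,0,255).astype('uint8'),None,fx=f,fy=f,interpolation=cv2.INTER_CUBIC)[:300]
A=crop(s6);B=crop(s)
def put(I,p,col):
    u=proj(Ks,Ts,p)[0];cv2.circle(I,tuple(int(v) for v in (u-[x0,y0])*f+f/2),3,col,1)
for i in(-1,1):
    for j in(-1,1):
        put(B,c+ex*i*.0465+ey*j*.0415,(0,0,255)); put(B,c+ex*i*.075+ey*j*.065,(255,0,0))
        put(A,c+ex*i*.0465+ey*j*.0415,(0,0,255))
        for z in(0,.014):put(A,t+ex*i*.045+ey*j*.04+[0,0,-.0306+z],(0,255,0))
put(B,c+[0,0,-.007],(0,255,255))
cv2.imwrite("pics/c6.png",np.vstack([A,B]))
E
```

```text
(no output)
```

View pics/c6.png

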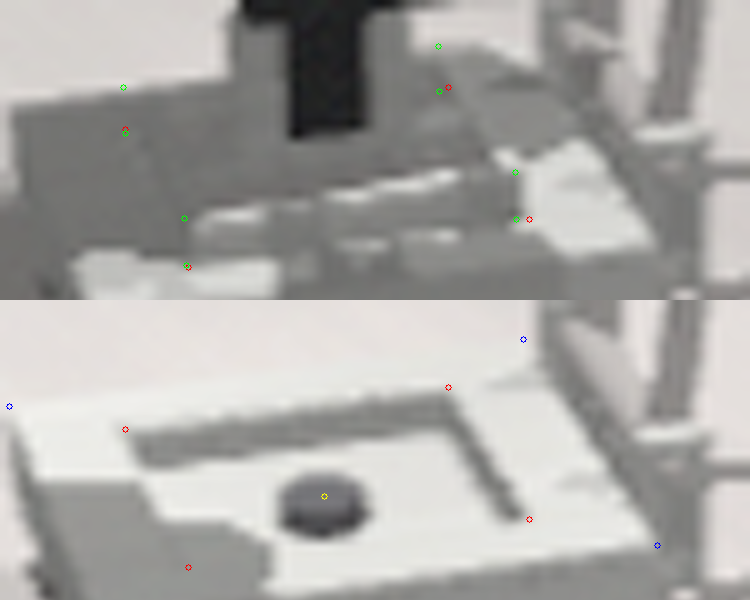

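```bash
for i in 1; do python3 -m inch '{"dp":[[0,-0.7,0],[0,0,0],[0,0,0]],"yaw":[0,0,0]}'; done; python3 -c "
from rig import bot; import numpy as np
for i in range(3):
  bot.capture('side'); s=bot.read_state();print(np.round(s['force'],1),np.round(s['moment'],3),np.round(s['position'],4))"
```

```text
time_s: 8.65
position: [0.521, 0.153, 0.0801]
tcp_rot: [[0.001, -0.289, -0.957], [-0.001, -0.957, 0.289], [-1.0, 0.001, -0.001]]
force: [-3.2, -1.9, 6.5]
opening: 0.131
[-2.6 -2.9  5.9] [-0.444  0.142 -0.059] [0.5209 0.153  0.0801]
[-1.7 -1.7  6.6] [-0.44   0.085 -0.032] [0.5209 0.153  0.0801]
[-2.  -1.8  4.8] [-0.447  0.02  -0.097] [0.5209 0.153  0.0801]
```

Lateral shifts in contact are masked by friction. I'll lift 2 mm clear, shift 1.2 mm towards the dicer's +y and probe again, comparing the contact height.

```bash
python3 -m inch '{"dp":[[-2,0,0],[0,-0.5,0],[0,0,0],[0,0,0]],"yaw":[0,0,0,0]}';python3 -c "
from rig import bot; import numpy as np
s=bot.read_state();print(np.round(s['force'],1),np.round(s['moment'],3),np.round(s['position'],4))"; python3 -m inch '{"dp":[[1,0,0],[1,0,0],[0.5,0,0],[0,0,0],[0,0,0]],"yaw":[0,0,0,0,0]}';python3 -c "
from rig import bot; import numpy as np
s=bot.read_state();print(np.round(s['force'],1),np.round(s['moment'],3),np.round(s['position'],4))"
```

```text
time_s: 9.13
position: [0.5208, 0.1536, 0.0812]
tcp_rot: [[-0.001, -0.288, -0.957], [-0.001, -0.957, 0.288], [-1.0, 0.001, 0.0]]
force: [0.4, -2.5, -2.2]
opening: 0.137
[ 0.4 -2.5 -2.2] [-0.53   0.03   0.004] [0.5208 0.1536 0.0812]
time_s: 9.55
position: [0.5204, 0.1538, 0.0787]
tcp_rot: [[-0.001, -0.289, -0.957], [-0.0, -0.957, 0.289], [-1.0, 0.001, 0.001]]
force: [-1.2, -3.5, -3.6]
opening: 0.133
[-1.2 -3.5 -3.6] [-0.755  0.156  0.047] [0.5204 0.1538 0.0787]
```

It dropped freely to 0.0787 with no vertical load, so it is entering the pocket and only leaning on the +y wall (Fy −3.5 N). I'll relieve y and carry on down.

```bash
python3 -m inch '{"dp":[[0,0.8,0],[1,0,0],[1,0,0],[0,0,0],[0,0,0]],"yaw":[0,0,0,0,0]}';python3 -c "
from rig import bot; import numpy as np
s=bot.read_state();print(np.round(s['force'],1),np.round(s['moment'],3),np.round(s['position'],4))"
```

```text
time_s: 9.97
position: [0.5207, 0.1536, 0.077]
tcp_rot: [[0.0, -0.289, -0.957], [0.0, -0.957, 0.289], [-1.0, -0.0, 0.0]]
force: [-1.1, -0.1, -3.7]
opening: 0.135
[-1.1 -0.1 -3.7] [-0.03   0.095  0.029] [0.5207 0.1536 0.077 ]
```

Free on all sides now. Continuing down towards the pad.

```bash
python3 -m inch '{"dp":[[1,0,0],[1,0,0],[0,0,0],[0,0,0]],"yaw":[0,0,0,0]}'
```

```text
time_s: 10.3
position: [0.5208, 0.1535, 0.0759]
tcp_rot: [[0.001, -0.289, -0.957], [0.0, -0.957, 0.289], [-1.0, -0.001, -0.001]]
force: [-1.9, 0.5, 5.4]
opening: 0.132
```

```bash
python3 -m inch '{"dp":[[1,0,0],[0,0,0],[0,0,0]],"yaw":[0,0,0]}'
```

```text
time_s: 10.55
position: [0.5208, 0.1535, 0.0752]
tcp_rot: [[0.001, -0.289, -0.957], [0.0, -0.957, 0.289], [-1.0, -0.001, -0.001]]
force: [-2.3, 0.1, 6.8]
opening: 0.136
```

```bash
python3 -m inch '{"dp":[[1,0,0],[0,0,0],[0,0,0]],"yaw":[0,0,0]}'
```

```text
time_s: 10.8
position: [0.5208, 0.1535, 0.0743]
tcp_rot: [[0.001, -0.289, -0.957], [0.0, -0.957, 0.289], [-1.0, -0.001, -0.001]]
force: [-2.6, 0.5, 8.4]
opening: 0.135
```

The pad engaged at about 0.076 and gives way at about 11–12 N including the weight. I'll relieve the slight −x side force and press on a millimetre at a time.

```bash
python3 -m inch '{"dp":[[1,0,0.5],[0,0,0],[0,0,0]],"yaw":[0,0,0]}'
```

```text
time_s: 11.05
position: [0.5207, 0.1535, 0.0734]
tcp_rot: [[0.002, -0.289, -0.957], [0.0, -0.957, 0.289], [-1.0, -0.001, -0.002]]
force: [-1.5, -0.8, 8.6]
opening: 0.136
```

```bash
python3 -m inch '{"dp":[[1,0,0],[0,0,0],[0,0,0]],"yaw":[0,0,0]}'
```

```text
time_s: 11.3
position: [0.5207, 0.1535, 0.0724]
tcp_rot: [[0.002, -0.289, -0.957], [0.0, -0.957, 0.289], [-1.0, -0.001, -0.002]]
force: [-1.9, -0.5, 8.3]
opening: 0.137
```

```bash
python3 -m inch '{"dp":[[1,0,0],[0,0,0],[0,0,0]],"yaw":[0,0,0]}'
```

```text
time_s: 11.55
position: [0.5208, 0.1536, 0.0715]
tcp_rot: [[0.002, -0.289, -0.957], [0.0, -0.957, 0.289], [-1.0, -0.001, -0.002]]
force: [-2.4, -1.7, 8.7]
opening: 0.133
```

```bash
python3 -m inch '{"dp":[[1,0,0],[0,0,0],[0,0,0]],"yaw":[0,0,0]}'
```

```text
time_s: 11.8
position: [0.5208, 0.1535, 0.0705]
tcp_rot: [[0.002, -0.289, -0.957], [0.0, -0.957, 0.289], [-1.0, -0.001, -0.002]]
force: [-2.9, -0.9, 8.8]
opening: 0.139
```

```bash
python3 -m inch '{"dp":[[0.8,0,0],[0,0,0],[0,0,0]],"yaw":[0,0,0]}'
```

```text
time_s: 12.05
position: [0.5208, 0.1536, 0.0697]
tcp_rot: [[0.002, -0.289, -0.957], [0.0, -0.957, 0.289], [-1.0, -0.001, -0.002]]
force: [-2.5, -1.3, 9.0]
opening: 0.136
```

```bash
python3 -m inch '{"dp":[[0.8,0,0],[0,0,0],[0,0,0]],"yaw":[0,0,0]}'
```

```text
time_s: 12.3
position: [0.5209, 0.1535, 0.0691]
tcp_rot: [[0.002, -0.289, -0.957], [0.0, -0.957, 0.289], [-1.0, -0.001, -0.002]]
force: [-1.2, -0.2, 10.1]
opening: 0.132
```

```bash
python3 -m inch '{"dp":[[0.6,0,0],[0,0,0],[0,0,0]],"yaw":[0,0,0]}'
```

```text
time_s: 12.55
position: [0.521, 0.1535, 0.0689]
tcp_rot: [[0.002, -0.289, -0.957], [0.0, -0.957, 0.289], [-1.0, -0.001, -0.002]]
force: [-1.6, -0.1, 13.8]
opening: 0.136
```

```bash
python3 -m inch '{"dp":[[0.6,0,0],[0,0,0],[0,0,0]],"yaw":[0,0,0]}'
```

```text
time_s: 12.8
position: [0.5212, 0.1534, 0.0686]
tcp_rot: [[0.003, -0.289, -0.957], [0.0, -0.957, 0.289], [-1.0, -0.001, -0.003]]
force: [-1.4, -1.1, 16.2]
opening: 0.132
```

```bash
python3 -m inch '{"dp":[[0.6,0,0],[0,0,0],[0,0,0]],"yaw":[0,0,0]}'
```

```text
time_s: 13.05
position: [0.5214, 0.1534, 0.0684]
tcp_rot: [[0.003, -0.289, -0.957], [0.0, -0.957, 0.289], [-1.0, -0.001, -0.003]]
force: [-3.6, -2.3, 18.2]
opening: 0.133
```

```bash
python3 -m inch '{"dp":[[0.4,0,0],[0,0,0],[0,0,0],[0,0,0]],"yaw":[0,0,0,0]}'; python3 -c "
from rig import bot; import numpy as np
s=bot.read_state();print(np.round(s['force'],1),np.round(s['moment'],3),np.round(s['position'],4))"
```

```text
time_s: 13.38
position: [0.5214, 0.1534, 0.0684]
tcp_rot: [[0.004, -0.289, -0.957], [0.0, -0.957, 0.289], [-1.0, -0.001, -0.003]]
force: [-4.3, -2.3, 20.1]
opening: 0.138
[-4.3 -2.3 20.1] [-0.26   0.91   0.045] [0.5214 0.1534 0.0684]
```

z has stopped at 0.0684 while the force rose from 9 to 20 N, well past the pad's plateau. Pad travel was about 7.5 mm, inside the 4–9 mm stated, so the grid is on the floor. I'll ease off and open.

```bash
python3 -m inch '{"dp":[[-1,0,0],[-1,0,0],[0,0,0],[0,0,0]],"yaw":[0,0,0,0]}'; python3 -m inch '{"dp":[[0,0,0],[0,0,0],[0,0,0],[0,0,0],[0,0,0],[0,0,0]],"yaw":[0,0,0,0,0,0]}' 40
```

```text
time_s: 13.72
position: [0.5214, 0.1534, 0.0684]
tcp_rot: [[0.003, -0.289, -0.957], [0.0, -0.957, 0.289], [-1.0, -0.001, -0.003]]
force: [-0.7, -1.9, 9.3]
opening: 0.136
time_s: 14.22
position: [0.52, 0.1535, 0.067]
tcp_rot: [[-0.0, -0.289, -0.957], [0.0, -0.957, 0.289], [-1.0, 0.0, 0.0]]
force: [-0.8, -1.1, -0.7]
opening: 0.43
```

```bash
python3 -m inch '{"dp":[[-10,0,0],[-20,0,0],[-30,0,0],[-30,0,0],[-30,0,0],[-30,0,0],[-30,0,0],[-20,0,0],[0,0,0],[0,0,0]],"yaw":[0,0,0,0,0,0,0,0,0,0]}'; python3 - <<'E'
from h import *
s,K,T=cam("side");t,_,_=cam("top")
cv2.imwrite("pics/side7.png",s[:,:,::-1]);cv2.imwrite("pics/top7.png",t[:,:,::-1])
x0,y0,f=222,100,6
cr=s[y0:y0+100+15,x0:x0+130,::-1][:, :,:]
cv2.imwrite("pics/s7.png",cv2.resize(cr,None,fx=5,fy=5,interpolation=cv2.INTER_CUBIC))
goto([.5222,.152,.090],73.2); print(bot.read_state()["joint_positions"])
E
```

```text
time_s: 15.05
position: [0.5206, 0.1535, 0.2691]
tcp_rot: [[0.004, -0.289, -0.957], [0.0, -0.957, 0.289], [-1.0, -0.001, -0.003]]
force: [-0.6, 0.6, -0.8]
opening: 0.459
t 15.15 tcp [0.5191, 0.1533, 0.2666] jaw ang -106.79 F [0.0, 0.6, -0.5] shift [176.6, 0.3, -3.6]
 yaw needed 0.01
[4.62107885e+00 2.15529880e+01 9.18025254e+01 1.78396361e-03
 6.67572053e+01 1.11406041e+02]
```

View pics/s7.png

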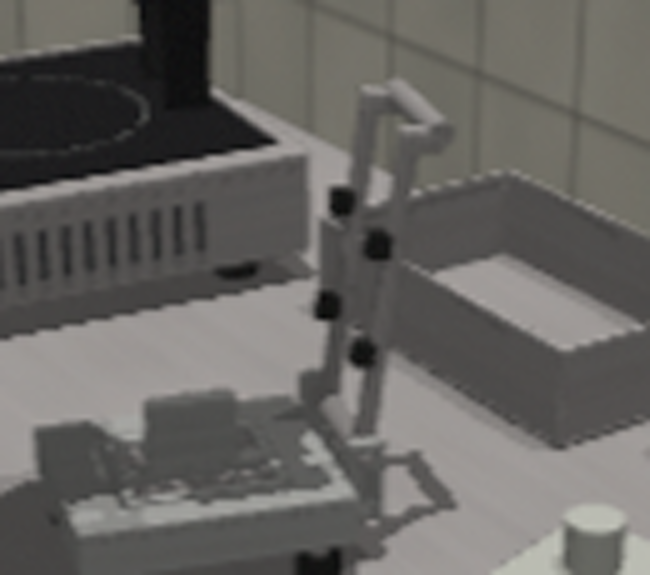

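View pics/top7.png

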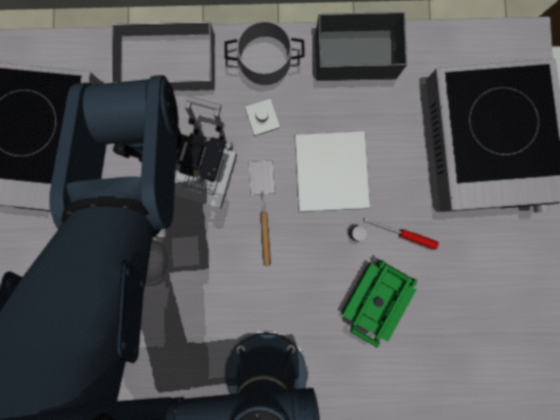

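The side view shows the grid sunk in the pocket, flush with the bed (crop (190,440)), and the pad hidden under it. The yoke bar is at crop (395,90)–(445,130). I'll measure it by intersecting the ray with the dicer's mid-plane, then check the radius and both views.

```bash
python3 - <<'E'
from h import *
s=cv2.imread("pics/side7.png");t=cv2.imread("pics/top0.png")
a=cv2.resize(s[110:135,288:318],None,fx=13,fy=13,interpolation=cv2.INTER_CUBIC)
b=cv2.resize(t[95:125,180:228],None,fx=8,fy=8,interpolation=cv2.INTER_CUBIC)
b=cv2.copyMakeBorder(b,0,a.shape[0]-b.shape[0],0,0,cv2.BORDER_CONSTANT)
o=np.clip(255*(np.hstack([a,b])/220.)**.9,0,255);cv2.imwrite("pics/c7.png",o)
E
```

```text
[ WARN:0@0.461] global loadsave.cpp:1063 imwrite_ Unsupported depth image for selected encoder is fallbacked to CV_8U.
```

View pics/c7.png

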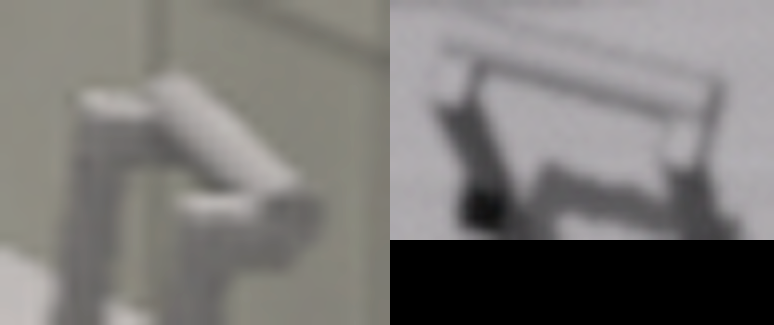

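```bash
python3 - <<'E'
from h import *
K,Ks=np.load("K.npy");T,Ts=np.load("T.npy")
p,e=tri(K,T,(204.3,103.3),Ks,Ts,(305.0,121.7));print("tri",p*1000,e*1000)
a=np.radians(-16.8);ex=np.array([np.cos(a),np.sin(a),0]);ey=np.array([-ex[1],ex[0],0])
c=np.array([.522,.153,.0018])
def loc(p): d=p-c; return np.array([d@ex,d@ey,d[2]])*1000
l=loc(p);print("local",l,"rad",np.hypot(l[0]-85,l[2]-62),"ang",np.degrees(np.arctan2(l[2]-62,l[0]-85)))
for n,KK,TT,u in(("side",Ks,Ts,(305.,121.7)),("top",K,T,(204.3,103.3))):
    o,d=ray(KK,TT,u);d=d[0];
    if n=="side":
        q=o+d*(((c-o)@ey)/(d@ey));l=loc(q);print(n,q,l,np.hypot(l[0]-85,l[2]-62),"ang",np.degrees(np.arctan2(l[2]-62,l[0]-85)))
for th in np.arange(1.65,1.96,.05):
    A=np.arctan2(18,-175)-th; P=c+ex*(.085+.1759*np.cos(A))+[0,0,.062+.1759*np.sin(A)]
    print(round(th,2),(P*1000).round(1),proj(Ks,Ts,P)[0].round(1),proj(K,T,P)[0].round(1))
goto(p+[0,0,.03])
E
```

```text
tri [641.58811697 114.05380858 235.42531381] 0.8154750558889012
local [125.74072374  -2.71918006 233.62531381] rad 176.39460000722175 ang 76.64619316894127
side [0.64286943 0.11650737 0.23441945] [1.26258191e+02 9.00711129e-14 2.32619446e+02] 175.5369863522736 ang 76.40602677936863
1.65 [633.8 119.2 236.8] [301.5 121.2] [201.7 106.9]
1.7 [642.  116.8 235. ] [304.7 121.5] [203.  103.4]
1.75 [650.2 114.3 232.8] [307.8 122. ] [204.3 100. ]
1.8 [658.2 111.9 230.1] [310.8 122.7] [205.6  96.7]
1.85 [666.1 109.5 227. ] [313.8 123.5] [207.   93.6]
1.9 [673.8 107.2 223.6] [316.7 124.5] [208.3  90.7]
1.95 [681.4 104.9 219.7] [319.5 125.7] [209.7  87.9]
t 15.15 tcp [0.5191, 0.1533, 0.2666] jaw ang -106.79 F [0.0, 0.6, -0.5] shift [0.9, 2.2, -128.6]
```

```bash
python3 -m inch '{"dp":[[-15,0,0],[-15,0,0],[-10,0,0],[0,0,0],[0,0,0],[0,0,0],[0,0,0],[0,0,0],[0,0,0],[0,0,0],[0,0,0],[0,0,0],[0,0,0],[0,0,0],[0,0,0]],"yaw":[-3,-7,-7,-7,-7,-7,-7,-7,-7,-7,-7,-7,-7,-3,0]}'; python3 - <<'E'
from h import *
goto([.6425,.1155,.290],-16.8)
E
```

```text
time_s: 16.4
position: [0.5191, 0.1533, 0.3053]
tcp_rot: [[-0.004, 0.958, -0.288], [-0.0, -0.288, -0.958], [-1.0, -0.004, 0.002]]
force: [-0.3, 0.3, -0.4]
opening: 0.456
t 16.4 tcp [0.5191, 0.1533, 0.3053] jaw ang -16.74 F [-0.3, 0.3, -0.4] shift [14.8, 129.1, 0.6]
 yaw needed 0.06
```

```bash
python3 -m inch '{"dp":[[0,12,0],[0,25,0],[0,30,0],[0,30,0],[0,22,0],[6,8,0.6],[6,2,0],[0,0,0],[0,0,0],[0,0,0]],"yaw":[0,0,0,0,0,0,0,0,0,0]}'; python3 - <<'E'
from h import *
goto([.6425,.1155,.227],-16.8)
s,K,T=cam("side")
cv2.imwrite("pics/s8.png",cv2.resize(s[50:170,230:370,::-1],None,fx=5,fy=5,interpolation=cv2.INTER_CUBIC))
E
```

```text
time_s: 17.23
position: [0.6421, 0.1162, 0.295]
tcp_rot: [[-0.002, 0.958, -0.288], [0.0, -0.288, -0.958], [-1.0, -0.002, 0.0]]
force: [1.0, -0.0, 0.5]
opening: 0.46
t 17.23 tcp [0.6421, 0.1162, 0.295] jaw ang -16.76 F [1.0, -0.0, 0.5] shift [68.0, 0.7, 0.5]
 yaw needed 0.04
```

View pics/s8.png

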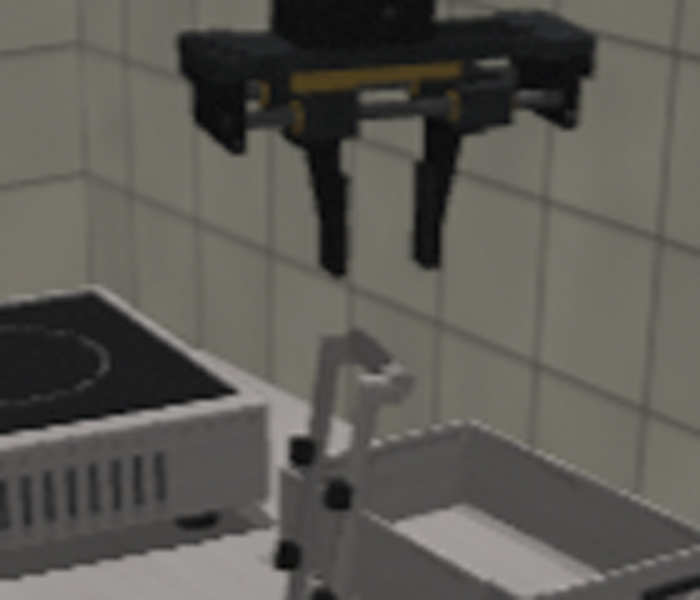

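The open fingers (crop (335,270) and (427,265), midpoint 382) stand straight above the bar (middle (376,360)). Descending and pinching.

```bash
python3 -m inch '{"dp":[[15,0.5,0.5],[20,0,0],[15,0,0],[10,0,0],[6,0,0],[2,0,0],[0,0,0],[0,0,0]],"yaw":[0,0,0,0,0,0,0,0]}';  python3 - <<'E'
from h import *
goto([.6425,.1155,.227],-16.8)
s,K,T=cam("side")
cv2.imwrite("pics/s9.png",cv2.resize(s[70:170,250:370,::-1],None,fx=5,fy=5,interpolation=cv2.INTER_CUBIC))
E
```

```text
time_s: 17.95
position: [0.6444, 0.115, 0.2282]
tcp_rot: [[0.002, 0.957, -0.289], [0.0, -0.289, -0.957], [-1.0, 0.002, -0.001]]
force: [0.6, -0.0, -0.9]
opening: 0.455
t 17.95 tcp [0.6444, 0.115, 0.2282] jaw ang -16.78 F [0.6, -0.0, -0.9] shift [1.2, -1.9, 0.1]
 yaw needed 0.02
```

View pics/s9.png

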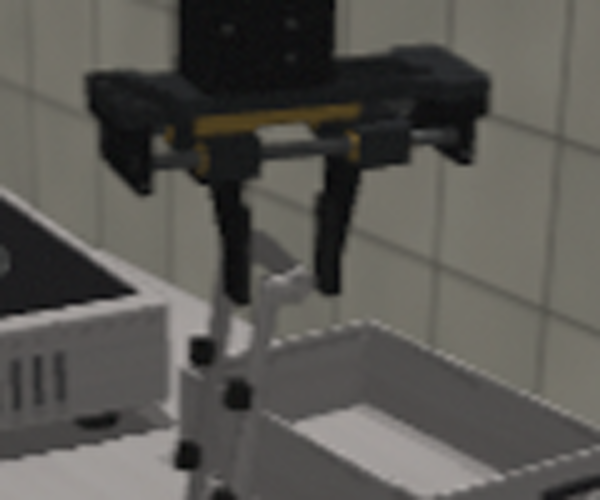

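The left finger is down between the yoke arms and the bar lies between the fingers. Closing.

```bash
python3 -m inch '{"dp":[[0,-1,0],[0,0,0],[0,0,0],[0,0,0],[0,0,0],[0,0,0],[0,0,0],[0,0,0]],"yaw":[0,0,0,0,0,0,0,0]}' 0; python3 - <<'E'
from h import *
s=bot.read_state();print(s["force"],s["opening"]*87)
a=np.radians(-16.8);ex=np.array([np.cos(a),np.sin(a),0])
c=np.array([.522,.153,.0018]); p=np.array(s["position"])+[0,0,.008]
d=p-c-[0,0,.062]; x=d@ex-.085; z=d[2]; A=np.arctan2(z,x);r=np.hypot(x,z);print("r",r,"th",np.arctan2(18,-175)-A)
A0=A;A1=np.arctan2(18,-175);n=26
q=np.array([[r*np.cos(k),r*np.sin(k)] for k in np.linspace(A0,A1,n+1)])*1000
for i,dd in enumerate(np.diff(q,axis=0)): print(i,"tool x %.1f y %.1f"%(-dd[1],dd[0]))
E
```

```text
time_s: 18.67
position: [0.6427, 0.1153, 0.2273]
tcp_rot: [[-0.0, 0.957, -0.289], [0.0, -0.289, -0.957], [-1.0, -0.0, 0.0]]
force: [-1.5, 1.0, 1.1]
opening: 0.146
[-1.54694211  0.99998538  1.14792864] 12.730120598532576
r 0.1764231201737645 th 1.7052221696110317
0 tool x -2.3 y -11.3
1 tool x -1.6 y -11.5
2 tool x -0.8 y -11.5
3 tool x -0.1 y -11.6
4 tool x 0.7 y -11.5
5 tool x 1.4 y -11.5
6 tool x 2.2 y -11.4
7 tool x 2.9 y -11.2
8 tool x 3.6 y -11.0
9 tool x 4.4 y -10.7
10 tool x 5.0 y -10.4
11 tool x 5.7 y -10.1
12 tool x 6.4 y -9.7
13 tool x 7.0 y -9.2
14 tool x 7.6 y -8.7
15 tool x 8.1 y -8.2
16 tool x 8.7 y -7.7
17 tool x 9.1 y -7.1
18 tool x 9.6 y -6.5
19 tool x 10.0 y -5.8
20 tool x 10.3 y -5.2
21 tool x 10.7 y -4.5
22 tool x 10.9 y -3.8
23 tool x 11.2 y -3.0
24 tool x 11.3 y -2.3
25 tool x 11.5 y -1.6
```

```bash
python3 -m inch '{"dp":[[-1.1,-5.6,0],[-1.1,-5.7,0],[-1.6,-11.5,0],[-0.8,-11.5,0],[-0.1,-11.6,0],[0.7,-11.5,0],[1.4,-11.5,0],[2.2,-11.4,0],[1.5,-5.6,0],[1.5,-5.6,0],[0,0,0]],"yaw":[0,0,0,0,0,0,0,0,0,0,0]}';  cat > st.py <<'E'
from h import *
s=bot.read_state();print(np.round(s["force"],1),s["opening"]*87)
a=np.radians(-16.8);ex=np.array([np.cos(a),np.sin(a),0])
c=np.array([.522,.153,.0018]); p=np.array(s["position"])+[0,0,.008]
d=p-c-[0,0,.062]; x=d@ex-.085; z=d[2]; A=np.arctan2(z,x);r=np.hypot(x,z);print("r",r,"th",np.arctan2(18,-175)-A,"lat",d@np.array([-ex[1],ex[0],0]),"tip x,z",x,z)
E
python3 st.py
```

```text
time_s: 19.58
position: [0.5546, 0.1421, 0.2258]
tcp_rot: [[0.001, 0.958, -0.288], [0.0, -0.288, -0.958], [-1.0, 0.001, -0.001]]
force: [-0.5, 0.5, 6.1]
opening: 0.153
[-0.5  0.5  6.1] 13.352852693593594
r 0.17734646447997848 th 1.17885529464106 lat -0.0009912998409608946 tip x,z -0.050618177595359075 0.16996931652646297
```

```bash
python3 -m inch '{"dp":[[1.8,-5.5,0],[1.8,-5.5,0],[4.4,-10.7,0],[5,-10.4,0],[5.7,-10.1,0],[6.4,-9.7,0],[7,-9.2,0],[7.6,-8.7,0],[8.1,-8.2,0],[4.4,-3.9,0],[4.4,-3.8,0],[0,0,0]],"yaw":[0,0,0,0,0,0,0,0,0,0,0,0]}'; python3 st.py
```

```text
time_s: 20.58
position: [0.4729, 0.1671, 0.1673]
tcp_rot: [[-0.0, 0.957, -0.289], [0.001, -0.289, -0.957], [-1.0, -0.001, -0.001]]
force: [2.4, 3.2, -5.3]
opening: 0.15
[ 2.4  3.2 -5.3] 13.032088768908833
r 0.17595054606104027 th 0.5841715392476861 lat -0.0007134758358214412 tip x,z -0.13607355778433228 0.11154632011452567
```

```bash
python3 -m inch '{"dp":[[4.6,-3.6,0],[4.6,-3.5,0],[9.6,-6.5,0],[10,-5.8,0],[10.3,-5.2,0],[10.7,-4.5,0],[10.9,-3.8,0],[11.2,-3,0],[5.6,-1.2,0],[3,-0.6,0],[0,0,0],[0,0,0]],"yaw":[0,0,0,0,0,0,0,0,0,0,0,0]}'; python3 st.py; python3 - <<'E'
from h import *
s,K,T=cam("side")
cv2.imwrite("pics/s10.png",cv2.resize(s[110:240,200:340,::-1],None,fx=5,fy=4.5,interpolation=cv2.INTER_CUBIC))
E
```

```text
time_s: 21.58
position: [0.4378, 0.1776, 0.0872]
tcp_rot: [[0.001, 0.957, -0.289], [0.0, -0.289, -0.957], [-1.0, 0.001, -0.001]]
force: [3.2, 4.2, -4.3]
opening: 0.148
[ 3.2  4.2 -4.3] 12.834085007718286
r 0.1755776322408473 th 0.07732064701563202 lat -0.0008250751064261081 tip x,z -0.17274668465560486 0.031402036300202524
```

View pics/s10.png

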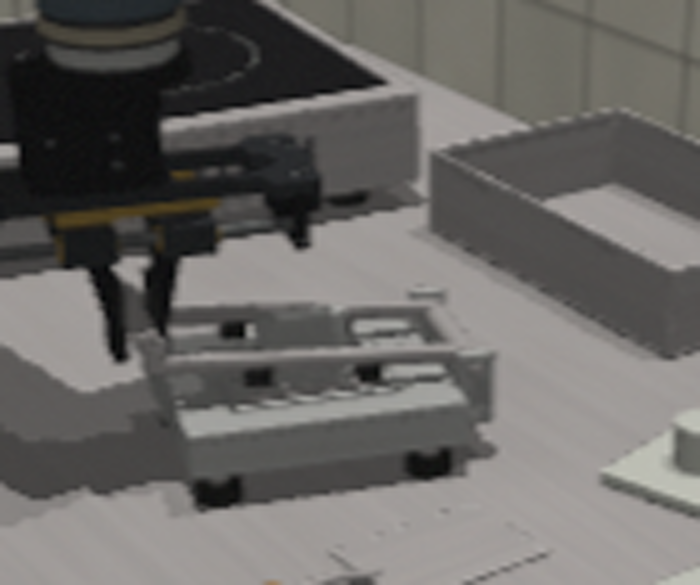

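The yoke has swung nearly shut, about 0.08 rad remaining by the bar height. Stepping down gently with force checks.

```bash
python3 -m inch '{"dp":[[3,-0.4,0],[3,-0.4,0],[3,-0.3,0],[0,0,0],[0,0,0]],"yaw":[0,0,0,0,0]}'; python3 st.py
```

```text
time_s: 22.05
position: [0.4362, 0.178, 0.0782]
tcp_rot: [[0.0, 0.957, -0.289], [0.001, -0.289, -0.957], [-1.0, 0.0, -0.001]]
force: [2.9, 4.8, -3.8]
opening: 0.146
[ 2.9  4.8 -3.8] 12.66838908148038
r 0.1757404743471444 th 0.025074617702184998 lat -0.0008882632767667979 tip x,z -0.17431237373655062 0.02235868256602827
```

```bash
python3 -m inch '{"dp":[[1.5,0,0],[1.5,0,0],[0,0,0],[0,0,0]],"yaw":[0,0,0,0]}'; python3 st.py
```

```text
time_s: 22.38
position: [0.4359, 0.1781, 0.0753]
tcp_rot: [[-0.0, 0.957, -0.289], [0.001, -0.289, -0.957], [-1.0, -0.0, -0.001]]
force: [2.1, 5.9, -1.9]
opening: 0.144
[ 2.1  5.9 -1.9] 12.532240100337503
r 0.1757834692113879 th 0.008717432197386188 lat -0.0008811041790528956 tip x,z -0.17469749301873724 0.01950933061279178
```

```bash
python3 -m inch '{"dp":[[1,0,0],[0,0,0],[0,0,0]],"yaw":[0,0,0]}'; python3 st.py
```

```text
time_s: 22.63
position: [0.4358, 0.1781, 0.0744]
tcp_rot: [[-0.0, 0.957, -0.289], [0.001, -0.289, -0.957], [-1.0, -0.001, -0.001]]
force: [2.3, 5.9, -1.5]
opening: 0.15
[ 2.3  5.9 -1.5] 13.027256696521414
r 0.17579154953558335 th 0.0034871673037475404 lat -0.0008698399438404845 tip x,z -0.17480517702761902 0.018596208550783477
```

```bash
python3 -m inch '{"dp":[[1,0,-0.5],[0,0,0],[0,0,0]],"yaw":[0,0,0]}'; python3 st.py
```

```text
time_s: 22.88
position: [0.4357, 0.1782, 0.0734]
tcp_rot: [[-0.001, 0.957, -0.289], [0.0, -0.289, -0.957], [-1.0, -0.001, 0.0]]
force: [1.9, 4.5, -0.3]
opening: 0.145
[ 1.9  4.5 -0.3] 12.582988035701375
r 0.17580998426118738 th -0.002439671890785533 lat -0.0008681660536244865 tip x,z -0.17493066542513924 0.0175616872719265
```

```bash
python3 -m inch '{"dp":[[1,0,0],[0,0,0],[0,0,0]],"yaw":[0,0,0]}'; python3 st.py
```

```text
time_s: 23.13
position: [0.4356, 0.1782, 0.0724]
tcp_rot: [[-0.001, 0.957, -0.289], [0.0, -0.289, -0.957], [-1.0, -0.001, 0.0]]
force: [0.4, 4.5, -0.3]
opening: 0.15
[ 0.4  4.5 -0.3] 13.076833903170622
r 0.17581140829965947 th -0.008058699663336277 lat -0.0008691542064098257 tip x,z -0.17502800063033444 0.01657860921963042
```

```bash
python3 -m inch '{"dp":[[1,0,0],[0,0,0],[0,0,0]],"yaw":[0,0,0]}'; python3 st.py
```

```text
time_s: 23.38
position: [0.4355, 0.1783, 0.0714]
tcp_rot: [[-0.001, 0.957, -0.289], [0.0, -0.289, -0.957], [-1.0, -0.001, 0.0]]
force: [0.6, 5.4, -0.1]
opening: 0.144
[ 0.6  5.4 -0.1] 12.54631811361876
r 0.1758164971605101 th -0.01388414477903499 lat -0.0008320045405347233 tip x,z -0.1751266769066228 0.015559168018727781
```

```bash
python3 -m inch '{"dp":[[1,0,0],[0,0,0],[0,0,0]],"yaw":[0,0,0]}'; python3 st.py
```

```text
time_s: 23.63
position: [0.4354, 0.1782, 0.0703]
tcp_rot: [[-0.002, 0.957, -0.289], [0.0, -0.289, -0.957], [-1.0, -0.002, 0.0]]
force: [0.1, 6.1, 1.2]
opening: 0.143
[0.1 6.1 1.2] 12.40605597437325
r 0.1758433750863352 th -0.019738992370762265 lat -0.0008832814188624485 tip x,z -0.17524155728449 0.014535789014029604
```

```bash
python3 -m inch '{"dp":[[1,0,0],[0,0,0],[0,0,0]],"yaw":[0,0,0]}'; python3 st.py
```

```text
time_s: 23.88
position: [0.4353, 0.1783, 0.0695]
tcp_rot: [[-0.002, 0.957, -0.289], [0.0, -0.289, -0.957], [-1.0, -0.002, 0.0]]
force: [0.3, 5.6, 3.0]
opening: 0.144
[0.3 5.6 3. ] 12.541184687594079
r 0.17586028236385878 th -0.02453240463925921 lat -0.0008812204020163621 tip x,z -0.17532607572439018 0.013696937036488971
```

```bash
python3 -m inch '{"dp":[[1,0,0],[0,0,0],[0,0,0]],"yaw":[0,0,0]}'; python3 st.py
```

```text
time_s: 24.13
position: [0.4353, 0.1783, 0.0693]
tcp_rot: [[-0.001, 0.957, -0.289], [0.0, -0.289, -0.957], [-1.0, -0.001, 0.0]]
force: [-1.3, 5.4, 9.9]
opening: 0.148
[-1.3  5.4  9.9] 12.905154400709405
r 0.17582702686612575 th -0.025637888482561433 lat -0.0008717486822652663 tip x,z -0.1753079530100328 0.01350055510019657
```

```bash
python3 -m inch '{"dp":[[1,0,0],[0,0,0],[0,0,0]],"yaw":[0,0,0]}'; python3 st.py; python3 - <<'E'
from h import *
s,K,T=cam("side")
cv2.imwrite("pics/side11.png",s[:,:,::-1])
cv2.imwrite("pics/s11.png",cv2.resize(s[150:220,210:310,::-1],None,fx=8,fy=8,interpolation=cv2.INTER_CUBIC))
E
```

```text
time_s: 24.38
position: [0.4353, 0.1783, 0.0691]
tcp_rot: [[-0.001, 0.957, -0.289], [0.0, -0.289, -0.957], [-1.0, -0.001, -0.0]]
force: [-1.9, 4.7, 18.7]
opening: 0.145
[-1.9  4.7 18.7] 12.614259692804469
r 0.17580920893898858 th -0.026558127692055677 lat -0.0008492465360252952 tip x,z -0.17530253594272857 0.013337872386602778
```

View pics/s11.png

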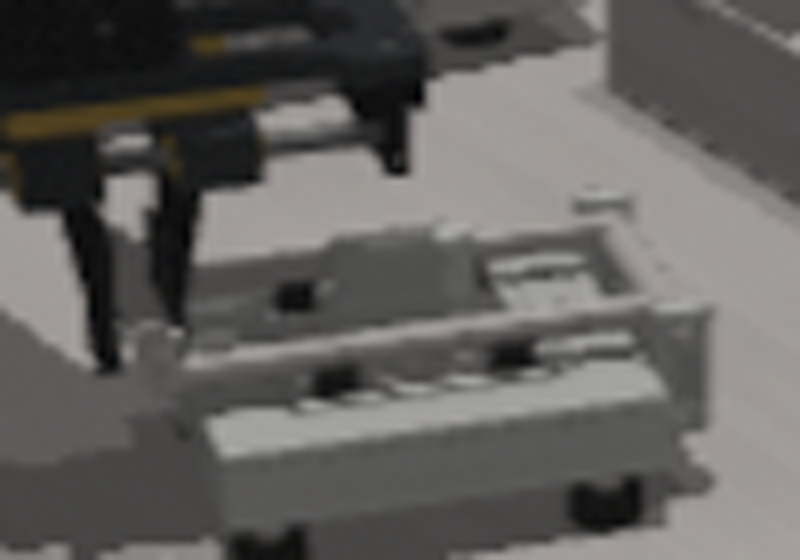

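The bar met a stiff stop at TCP z 0.0693 (9.9 then 18.7 N), about 4.5 mm lower than my height estimate predicted. Before releasing, I'll fit the hinge from the traced arc and check in the image whether the yoke is level and the grid flush.

```bash
python3 -m inch '{"dp":[[-1,0,0],[-0.5,0,0],[0,0,0]],"yaw":[0,0,0]}'; python3 st.py; python3 - <<'E'
from h import *
from scipy.optimize import least_squares
P=np.array([[.6427,.1153,.2273],[.5546,.1421,.2258],[.4729,.1671,.1673],[.4378,.1776,.0872],[.4362,.178,.0782],[.4358,.1781,.0744],[.4355,.1783,.0714],[.4353,.1783,.0693]])+[0,0,.008]
a=np.radians(-16.8);ex=np.array([np.cos(a),np.sin(a),0]);c=np.array([.522,.153,0])
x=(P-c)@ex*1000;z=P[:,2]*1000
for fix in(0,1):
    f=(lambda q:np.hypot(x-q[0],z-q[1])-(175.9 if fix else q[2]))
    r=least_squares(f,[85,62,175.9]);print(r.x,f(r.x).round(2)); h=r.x
    print("end angle rel shut", np.arctan2(18,-175)-np.arctan2(z[-1]-h[1],x[-1]-h[0]))
# image: rib & bed in side7
s=cv2.imread("pics/side7.png");K,Ks=np.load("K.npy");T,Ts=np.load("T.npy")
ey=np.array([-ex[1],ex[0],0]);x0,y0,f=222,165,8
cr=np.clip(255*(s[y0:y0+50,x0:x0+90]/160.)**.8,0,255).astype('uint8');cr=cv2.resize(cr,None,fx=f,fy=f,interpolation=cv2.INTER_CUBIC)
def put(p,col):
    u=proj(Ks,Ts,p)[0];cv2.circle(cr,tuple(int(v) for v in (u-[x0,y0])*f+f/2),3,col,1)
for dz,col in((-.0028,(0,0,255)),(.0018,(0,255,0))):
    cc=np.array([.522,.153,dz])
    for i in(-1,1):
        for j in(-1,1):
            put(cc+ex*i*.075+ey*j*.065+[0,0,.05],col); put(cc+ex*i*.025+ey*j*.006+[0,0,.088],col)
cv2.imwrite("pics/c8.png",cr)
E
```

```text
time_s: 24.68
position: [0.4353, 0.1783, 0.0693]
tcp_rot: [[-0.002, 0.957, -0.289], [0.0, -0.289, -0.957], [-1.0, -0.002, 0.0]]
force: [0.5, 7.0, 5.2]
opening: 0.145
[0.5 7.  5.2] 12.636644748623523
r 0.17584912520096785 th -0.02557008059018262 lat -0.0008633247220012796 tip x,z -0.17532907014419175 0.01351414060600073
[ 84.76303018  65.26319164 175.32018506] [-0.25  0.59 -0.5  -0.26  0.06  0.06  0.13  0.17]
end angle rel shut -0.033852476952000554
[ 85.25100475  64.71426069 175.9       ] [-0.41  0.68 -0.36 -0.27  0.03  0.02  0.09  0.11]
end angle rel shut -0.030931291266022676
```

View pics/c8.png

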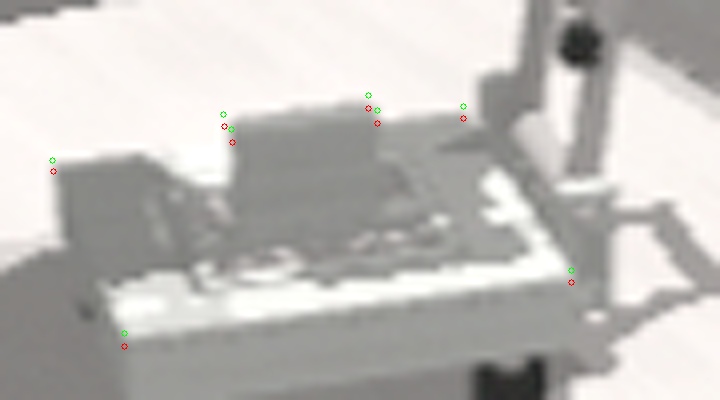

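The bed corners and the rib in c8 agree with the same height (green, about +1.8 mm), so the grid sits flush. The arc fit puts the bar at or slightly past level, so nothing is holding the yoke up. I'll release, lift away and look.

```bash
python3 -m inch '{"dp":[[0,0,0],[0,0,0],[0,0,0],[0,0,0],[0,0,0]],"yaw":[0,0,0,0,0]}' 36; python3 -m inch '{"dp":[[-10,0,0],[-20,0,0],[-30,0,0],[-30,0,0],[-30,0,0],[-30,0,0],[-10,0,0],[0,0,0],[0,0,0]],"yaw":[0,0,0,0,0,0,0,0,0]}'; python3 - <<'E'
from h import *
s,K,T=cam("side");t,_,_=cam("top")
cv2.imwrite("pics/side12.png",s[:,:,::-1]);cv2.imwrite("pics/top12.png",t[:,:,::-1])
cv2.imwrite("pics/s12.png",cv2.resize(s[150:220,215:310,::-1],None,fx=8,fy=8,interpolation=cv2.INTER_CUBIC))
E
```

```text
time_s: 25.1
position: [0.4356, 0.1777, 0.0688]
tcp_rot: [[-0.002, 0.957, -0.289], [-0.001, -0.289, -0.957], [-1.0, -0.001, 0.001]]
force: [-0.5, -0.1, -0.1]
opening: 0.388
time_s: 25.85
position: [0.4359, 0.1779, 0.2291]
tcp_rot: [[0.0, 0.957, -0.289], [-0.0, -0.289, -0.957], [-1.0, 0.0, 0.0]]
force: [-0.2, 0.2, -0.8]
opening: 0.412
```

View pics/s12.png

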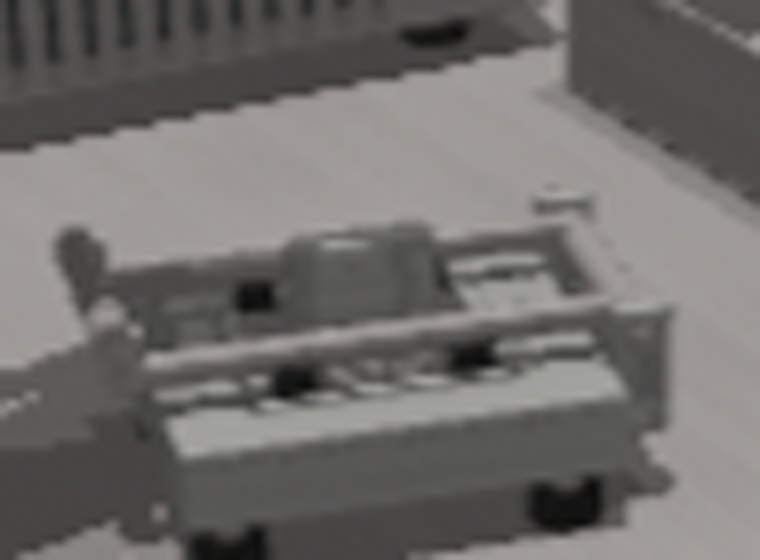

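The yoke lies down over the grid, with its arms parallel to the bed edge. I'll check the bar height against the prediction for shut.

```bash
python3 - <<'E'
from h import *
s=cv2.imread("pics/side12.png");K,Ks=np.load("K.npy");T,Ts=np.load("T.npy")
a=np.radians(-16.8);ex=np.array([np.cos(a),np.sin(a),0]);ey=np.array([-ex[1],ex[0],0])
x0,y0,f=215,165,8
cr=np.clip(255*(s[y0:y0+50,x0:x0+95]/180.)**.8,0,255).astype('uint8');cr=cv2.resize(cr,None,fx=f,fy=f,interpolation=cv2.INTER_CUBIC)
c=np.array([.522,.153,.0018])
def put(p,col):
    u=proj(Ks,Ts,p)[0];cv2.circle(cr,tuple(int(v) for v in (u-[x0,y0])*f+f/2),3,col,1)
for th,col in((0,(0,255,0)),(.05,(0,0,255))):
    A=np.arctan2(18,-175)-th
    b=c+ex*(.085+.1759*np.cos(A))+[0,0,.062+.1759*np.sin(A)]
    for j in(-.027,0,.027): put(b+ey*j,col); put(b+ey*j+[0,0,.007],col)
for i in(-1,1): put(c+ex*i*.075-ey*.065+[0,0,.05],(255,0,0))
put(c+ex*.085+ey*0+[0,0,.062],(255,0,0))
cv2.imwrite("pics/c9.png",cr)
E
```

```text
(no output)
```

View pics/c9.png

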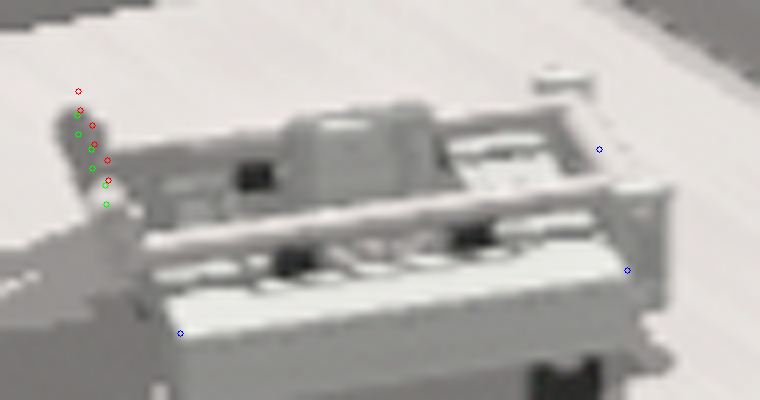

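View pics/top12.png

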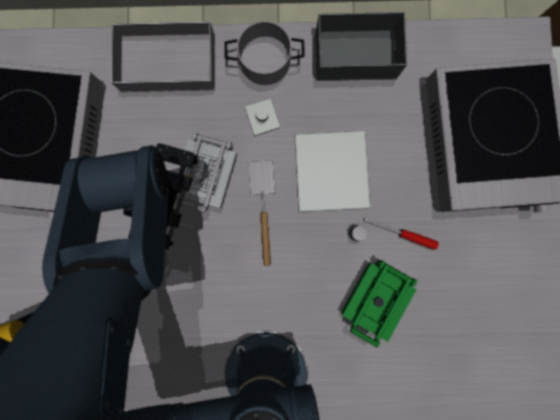

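The bar in c9 lies on the green points (shut), not the red ones (0.05 rad open), and in the top view the bystanders are where they were. As a last check I'll close the fingers and touch the bar's top lightly. Shut should give contact at TCP z ≈ 0.100.

```bash
python3 -m inch '{"dp":[[10,0,0],[25,0,0],[30,0,0],[30,0,0],[20,0,0],[8,0,0],[0,0,0],[0,0,0],[0,0,0]],"yaw":[0,0,0,0,0,0,0,0,0]}' 0; python3 -m inch '{"dp":[[1,0,0],[1,0,0],[0,0,0],[0,0,0]],"yaw":[0,0,0,0]}'
```

```text
time_s: 26.7
position: [0.4368, 0.1782, 0.1066]
tcp_rot: [[0.001, 0.957, -0.289], [0.0, -0.289, -0.957], [-1.0, 0.001, -0.001]]
force: [0.4, -0.3, -0.1]
opening: 0.008
time_s: 27.03
position: [0.4365, 0.1782, 0.1046]
tcp_rot: [[0.001, 0.957, -0.289], [0.0, -0.289, -0.957], [-1.0, 0.001, -0.001]]
force: [-0.1, 0.7, -0.6]
opening: 0.01
```

```bash
python3 -m inch '{"dp":[[1,0,0],[1,0,0],[0,0,0],[0,0,0]],"yaw":[0,0,0,0]}'
```

```text
time_s: 27.37
position: [0.4361, 0.1781, 0.102]
tcp_rot: [[-0.0, 0.957, -0.289], [-0.0, -0.289, -0.957], [-1.0, -0.0, 0.0]]
force: [-0.2, -0.2, 0.6]
opening: 0.008
```

```bash
python3 -m inch '{"dp":[[1,0,0],[0,0,0],[0,0,0]],"yaw":[0,0,0]}'
```

```text
time_s: 27.62
position: [0.4362, 0.1781, 0.101]
tcp_rot: [[-0.0, 0.957, -0.289], [-0.0, -0.289, -0.957], [-1.0, -0.0, 0.0]]
force: [0.3, -0.5, -0.7]
opening: 0.007
```

```bash
python3 -m inch '{"dp":[[1,0,0],[0,0,0],[0,0,0]],"yaw":[0,0,0]}'
```

```text
time_s: 27.87
position: [0.4363, 0.1781, 0.1]
tcp_rot: [[0.0, 0.957, -0.289], [0.0, -0.289, -0.957], [-1.0, 0.0, -0.0]]
force: [0.5, 1.0, 0.6]
opening: 0.005
```

```bash
python3 -m inch '{"dp":[[1,0,0],[0,0,0],[0,0,0]],"yaw":[0,0,0]}'
```

```text
time_s: 28.12
position: [0.4363, 0.1781, 0.0998]
tcp_rot: [[0.0, 0.957, -0.289], [0.0, -0.289, -0.957], [-1.0, 0.0, -0.0]]
force: [-1.1, 0.0, 6.9]
opening: 0.009
```

```bash
python3 -m inch '{"dp":[[1,0,0],[0,0,0],[0,0,0]],"yaw":[0,0,0]}'
```

```text
time_s: 28.37
position: [0.4362, 0.1781, 0.0996]
tcp_rot: [[0.001, 0.957, -0.289], [0.0, -0.289, -0.957], [-1.0, 0.001, -0.0]]
force: [-3.1, -1.5, 15.3]
opening: 0.008
```

Contact came at 0.0999, as predicted for shut (0.0998), and it held stiff at 15 N. Retracting, then a last look.

```bash
python3 -m inch '{"dp":[[-8,0,0],[-20,0,0],[-30,0,0],[-30,0,0],[-30,0,0],[-20,0,0],[0,0,0],[0,0,0],[0,0,0],[0,0,0]],"yaw":[0,0,0,0,0,0,0,0,0,0]}' 40; python3 - <<'E'
from h import *
s,K,T=cam("side")
cv2.imwrite("pics/side13.png",s[:,:,::-1]); print(bot.read_state()["force"])
E
```

```text
time_s: 29.2
position: [0.435, 0.1779, 0.2346]
tcp_rot: [[-0.003, 0.957, -0.289], [-0.001, -0.289, -0.957], [-1.0, -0.003, 0.001]]
force: [0.1, -0.2, -0.1]
opening: 0.455
[-0.00124316 -0.29473528  0.04847375]
```

View pics/side13.png

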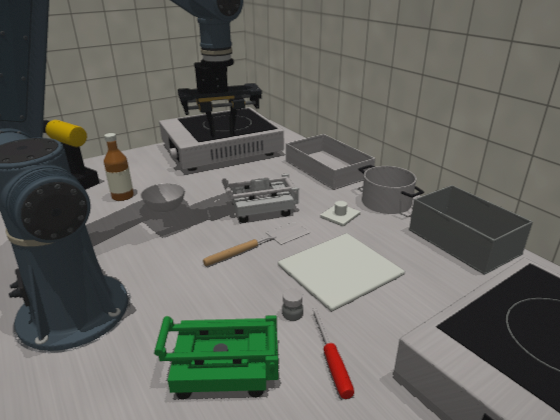

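The clamp is shut over the grid at (262,197), the bystanders are undisturbed and the gripper is clear. Handing in.

```bash
python3 -c "
from rig import bot
print(bot.hand_in())"
```

```text
the job is handed in; nothing more can be done
None
```

The grid is in the dicer pocket and the clamp is shut over it. I handed the job in at about 29 s, with the robot touching nothing and the other things on the bench still in place.

**Grid:** It caught on the pocket's chamfer at first, so I lifted it slightly, shifted it and set it in again. I then pressed it past the pad's steady resistance of about 9 N measured (about 12 N with the grid's weight) over roughly 7.5 mm. It came to a firm stop at 20 N measured (about 23 N on the floor), under the 36 N limit. The picture showed it flush with the bed.

**Clamp:** I swung the bar over until it met a stiff stop, then released it. A light touch on top of the bar met it at TCP z 0.0999 m, against 0.0998 m predicted for shut, and it held firm at 15 N.

**Checks that disagreed:**
- **Grid position:** the two cameras placed the grid up to about 6 mm apart, so I gripped between the two. The rib still came in well centred.
- **Bar in the fingers:** while I held the bar, the stop came about 4.5 mm lower than predicted. I put that down to the bar moving in the fingers. The touch on the bar and the picture both agree with fully shut.

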